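# Wind the saw sled back off its ratchet

## Robot

A 6-joint arm with a two-finger parallel gripper is mounted at the origin on the work surface. World frame = base frame: x ahead of the robot, y to its left, z up, the work surface at z = 0. Lengths are in m, angles in rad, forces in N, time in s.
With the tool pointing down it reaches from about 0.35 to 1 m from the base axis. Payload 7.1 kg.
Tool frame: the origin (TCP) lies midway between the tips of the shut fingers; the grasp point (between the pads) lies bot.hold_point_z behind it (bot.hold_point_z is the distance from the TCP to the grasp point, in m); x points along the fingers, y is the direction in which the jaws open and shut, and the axes are right-handed (so a half turn about x gives the same grasp; the last joint's range is limited). The gripper opens to 85 mm and grips with 20 to 120 N. Pads are 22 mm wide; open, the fingers measure 114 mm over their backs; the gripper's body (76 mm by 85 mm) begins 54 mm behind the grasp point. The pads swing forward as they close: fully open they stand 13 mm farther back than shut.
Start: joints at [-1.223, 0.423, 1.63, -0, 1.089, -0.019], TCP at [0.224, -0.583, 0.231] pointing down, gripper open.
Joint ranges: [-3, 3], [-0.9, 2.11], [0.09, 2.58], [-1.31, 4.45], [0.11, 2.69], [-2.54, 2.54]. Speed limits (rad/s): [2.39, 2.39, 3.01, 3.14, 3.14, 3.14].

## Interface

Orientations are given as a unit quaternion [x, y, z, w].
In Python, from workcell import bot gives the robot as it stands. The module is installed in compiled form; this text tells all that it offers.
- The arm moves only by the tool play_rows, never from a script. Its argument "steps" is a list of rows, each an object of numbers: "tx", "ty", "tz": the shift along the tool's x, y, z in mm; "wx", "wy", "wz": the turn, a rotation vector about the tool's x, y, z in rad; "jaw": the opening, from 0 (shut) to 1 (fully open). In form: [{"tx": .., "ty": .., "tz": .., "wx": .., "wy": .., "wz": .., "jaw": ..}, ...]. A call has exactly 5 rows; each row is the pose to reach, as a shift and turn from the pose commanded when the call began, along the tool's axes at that moment; what a row does not reach only later rows make up. A row lasts 1/8 s, in which the tool goes at most 62.5 mm and 10.7 degrees, less where a joint would pass 70% of its speed; a pose out of reach is approached as far as the arm can. A call with a gripper value outside its range is refused whole. The fingers move at their own pace and stop on an object; "grip_force" is the grip in N (left out, the last holds). Time passes only in rows, so rows that repeat a pose let the fingers close, or fill a call up. It gives the time, the measured TCP pose, the force and the opening at its end, in the units of the state.
- bot.read_state(): the state, without advancing time (a new reading comes with each control period).
- bot.camera(name): name is "scene" or "top" or "wrist"; returns a dict with "color" (400x640x3 uint8, red, green, blue), "mtx" (3x3 intrinsics, pixels), "R" (3x3) and "t" (3): a world point X has camera coordinates R X + t; the wrist camera has in their place "mount" (4x4, takes a point from camera to tool coordinates, whose origin is the TCP and whose axes are the tool frame's). Camera axes: x right, y down, z forward; pixel columns grow to the right and rows downward; lengths in m; the calibration is good to about 2 mm. A picture is of the moment at which its call begins: read the wrist's pose just before it. There is no depth.
- bot.job_done(): hands the job in, once; it reports no verdict.
The state is a dict: "time": time; "joint_pos": joint angles; "qd": joint speeds; "effort": joint torques, N m; "position": TCP position; "tcp_rot": TCP orientation; "force": force on the tool from outside, world axes, zero at the start; "moment": the same for the moment, N m; "opening": finger opening in m.
Only numpy, scipy, OpenCV 4.12 (cv2) and the standard library are available. Lean on these libraries where they do the work, as an engineer would, in place of code of your own. Each camera call takes 0.05 s, during which the arm holds its last target.

## Task

The cut is finished: lift the red pawl well clear of the ratchet wheel, then crank the wheel backward (knob over the top from right to left) until the sled bears gently but firmly against the blue stop. Then press the pawl back down onto the teeth until it bears on them, gently too, and let go, leaving the sled at the stop, the bottle in its cradle and everything else where it is. Never force the wheel against the pawl or jam the sled hard into the stop.

Things in the scene. Friction and masses are not known exactly. Their poses are not given: they have to be found in the camera images.
- feed: the bench saw's fixed frame: dark tray 420 x 540 x 20 mm with green posts. Origin on the table below the crank axle; x points away from the robot along the axle, y left along the sled's rails, z up. Its place and turn differ each time. Left, right, front (towards the robot, -x), behind below are meant in this frame
- axle (a point): point on the axle of the winding wheel, 105 mm above the table, in the plane of the toothed ratchet wheel (steel, 12 saw teeth, 56 mm tip radius, 45 mm root radius, 16 mm thick). The axle is level, along the frame's x
- crank_grip (a point): grasp point of the black crank knob, a freely spinning level cylinder 20 mm in diameter, 78 mm long, along the frame's x, 70 mm from the axle. The point lies 85 mm in front of the toothed wheel's plane; the knob reaches 35 mm farther to the front and 43 mm back to the crank arm. At the start it stands to the right of the axle and above it
- wheel (a joint): angle (rad) of wheel and crank, 0 at the start, growing as it turns backward: seen from the robot, counter-clockwise, the crank going from the right over the top to the left. The knob lies 70 mm x sin(1.13 - angle) right of the axle and 70 mm x cos(1.13 - angle) above it. Dry friction, about 4 N at the knob; it stays where left. 1 rad moves the sled 26 mm. The lowered pawl blocks it (2 mm of play)
- pawl_grip (a point): centre of the orange grip of the pawl, a freely spinning level cylinder 16 mm in diameter and 52 mm long, along the frame's x, 38 mm behind the toothed wheel's plane. With the pawl down it lies 30 mm to the right of the axle and 86 mm above it; it swings with the pawl at 109 mm from the pivot
- pawl_pivot (a point): the red pawl's pivot, 75 mm to the left of the axle and 56 mm above it, axis level along the frame's x. The pawl reaches from it to the right over the top of the wheel; its small nose points down into the teeth
- pawl (a joint): angle (rad) of the pawl: 0 down in the teeth as at the start, growing as its grip is lifted up and over to the left, at most 1.0. Above 0.2 the nose is clear of all teeth. Resting on the teeth it reads 0 to about 0.14, depending on where the teeth stand. The pivot is stiff (about 2.6 N at the grip): it stays where it is left and does not fall back by itself
- sled (a joint): travel in m of the wooden sled to the right, 0 at the start, geared to the wheel
- sled_edge (a point): middle of the right-hand edge of the sled's front board, 70 mm above the table: the spot that meets the stop
- stop_tip (a point): end of the brass bolt head of the blue adjustable stop, standing on the tray right of the sled and pointing left at the sled's edge. Axes as the frame's. It is set to a different place each time: the sled meets it after 39 to 62 mm of travel (wheel 1.5 to 2.4 rad)
- stop: the same stop, origin at the middle of its foot, 30 mm to the right of the tip
- bottle_mid (a point): blue glass bottle, 62 mm in diameter, 205 mm long, lying loose between two strips on the sled; point on its axis
- tall_bottle: upright blue bottle, 66 mm in diameter, 240 mm tall; leave alone. Origin under its foot
- grit_jar: clear jar, 70 mm in diameter, 85 mm tall; leave alone. Origin under its foot
- cut_glass: green cut-off bottle as a cup, 68 mm in diameter, 85 mm tall; leave alone. Origin under its foot
- chock: dark wooden block 100 x 55 x 40 mm; leave alone. Origin under its middle
- spanner: spanner lying on the table; leave alone
- brush: hand brush lying on the table; leave alone
- offcut: blue glass ring, 64 mm in diameter, 25 mm tall, lying on the tray right of the wheel; leave alone. Origin under its middle

How it is judged:
On the way, in this order (a step that is already met when the one before it is completed fails the run):
1. the pawl is lifted clear of the teeth (more than 0.3 rad) before the wheel is turned back (value of joint pawl above 0.3 rad and value of joint wheel below 0.3 rad), for 0.2 s.
2. with the pawl still clear, the sled is wound back and bears on the stop with more than 4 N (value of joint pawl above 0.25 rad and contact force between sled and stop above 4 N and value of joint wheel above 1.2 rad), for 0.1 s.
3. the pawl is pressed down and bears on the teeth with more than 2 N (value of joint pawl below 0.17 rad and contact force between pawl and wheel above 2 N), for 0.1 s.
At the end, for the whole second after the job is handed in: the sled's edge is within 3 mm of the stop's bolt head, the pawl is down on the teeth (joint below 0.17 rad), the wheel is at rest and the bottle still lies in its cradle on the sled (y of sled_edge in the frame of stop_tip below 0.003 m and value of joint pawl below 0.17 rad and velocity of joint wheel between -0.05 and 0.05 rad/s and distance between bottle_mid and sled_edge below 0.16 m); the robot touches nothing.
It fails at once if the pawl and the toothed wheel press on each other with more than 50 N (contact force between pawl and wheel above 50 N).
It fails at once if the sled is driven into the stop with more than 80 N (about 30 N at the crank knob, besides its friction) (contact force between sled and stop above 80 N).
It fails at once if a bystander is moved more than 30 mm (distance of any of tall_bottle, grit_jar, cut_glass, chock, spanner, brush, offcut from where it was at the start of the episode above 0.03 m).
It also fails if it takes over 72 s, if anything falls off the work surface, if the arm or the gripper's body presses on something with over 40 N, if the wrist force passes 120 N, or if a joint passes its speed limit or range.

## Working session

There is one attempt and no reset: what is moved stays moved. The work goes in short steps, Python scripts to look and compute and a tool call to move; the robot and the scene stay as the last step left them, time stands still between calls to the robot, and variables do not carry over. Pictures are saved under pics/ and viewed, and the job is handed in when it is done.

Besides the shell and the picture viewer there is one more tool, called after "Request:" as a command line: name --argument value ..., lists and objects as JSON in quotes. play_rows: Moves the arm, as the interface text tells. Its arguments: {"type":"object","properties":{"steps":{"type":"array"},"grip_force":{"type":"number"}},"required":["steps"]}

```bash
mkdir -p pics
python3 - <<'E'
from workcell import bot
import cv2,numpy as np
s=bot.read_state();print(s, bot.hold_point_z)
for n in ("scene","top","wrist"):
    c=bot.camera(n);cv2.imwrite(f"pics/{n}0.png",c["color"][:,:,::-1])
    print(n,{k:np.round(v,4).tolist() for k,v in c.items() if k!="color"})
E
```

```text
{'time': 0.0, 'joint_pos': array([-1.22296479e+00,  4.23823088e-01,  1.63071615e+00, -2.75473827e-05,
        1.08861058e+00, -1.89704620e-02]), 'qd': array([ 0.00244696,  0.00050157,  0.00108026,  0.00025541, -0.00021971,
        0.00021029]), 'effort': array([ 1.24406008e-03, -5.57380056e+01, -2.81743616e+01,  2.57687282e-05,
        7.32661370e-03,  1.06792825e-05]), 'position': array([ 0.22398719, -0.5828811 ,  0.23054651]), 'tcp_rot': array([-0.69514832, -0.12950442,  0.69534557, -0.12842101]), 'force': array([-0.80920679, -0.80347942,  0.30536031]), 'moment': array([ 0.00953172, -0.01960976, -0.02624374]), 'opening': 0.085320394084253} 0.0187
scene {'mtx': [[451.3629, 0.0, 318.6751], [0.0, 451.3629, 202.18], [0.0, 0.0, 1.0]], 'R': [[0.5821, 0.813, -0.015], [0.5111, -0.3801, -0.7709], [-0.6324, 0.4411, -0.6368]], 't': [-0.2791, -0.1926, 1.9446]}
top {'mtx': [[419.2929, 0.0, 317.4622], [0.0, 419.2929, 198.2271], [0.0, 0.0, 1.0]], 'R': [[0.009, -0.9998, 0.017], [-0.993, -0.011, -0.1175], [0.1177, -0.0158, -0.9929]], 't': [-0.0295, 0.5734, 1.545]}
wrist {'mtx': [[311.9221, 0.0, 319.6908], [0.0, 311.9221, 198.122], [0.0, 0.0, 1.0]], 'mount': [[0.0005, -0.2996, 0.9541, -0.1425], [1.0, 0.0004, -0.0004, 0.0002], [-0.0002, 0.9541, 0.2996, -0.0746], [0.0, 0.0, 0.0, 1.0]]}
```

View pics/scene0.png

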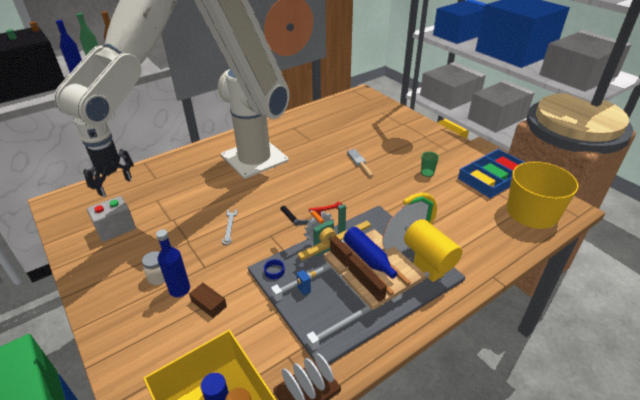

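View pics/top0.png

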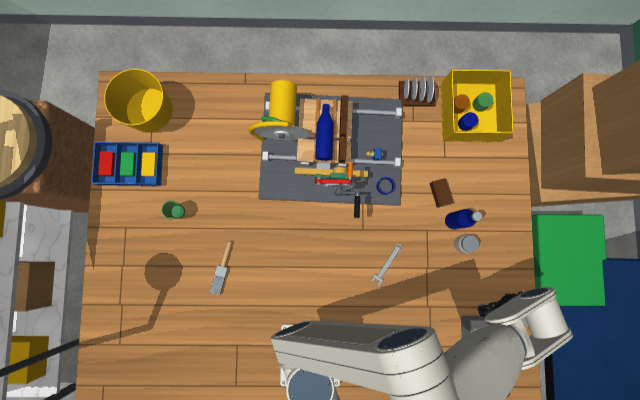

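View pics/wrist0.png

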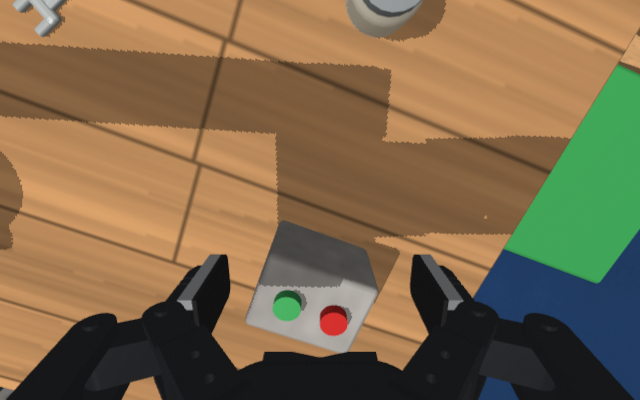

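The top view shows the tray at about (260-403, 95-205), with the knob near (357,207), the pawl near (335,180) and the stop near (377,153). I'll zoom in.

Run:
```python
import cv2
a=cv2.imread("pics/top0.png")[80:230,240:430];cv2.imwrite("pics/topz.png",cv2.resize(a,None,fx=4,fy=4,interpolation=cv2.INTER_CUBIC))
a=cv2.imread("pics/scene0.png")[185:345,240:440];cv2.imwrite("pics/scenez.png",cv2.resize(a,None,fx=3.7,fy=3.7,interpolation=cv2.INTER_CUBIC))
```

```text
(no output)
```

View pics/topz.png

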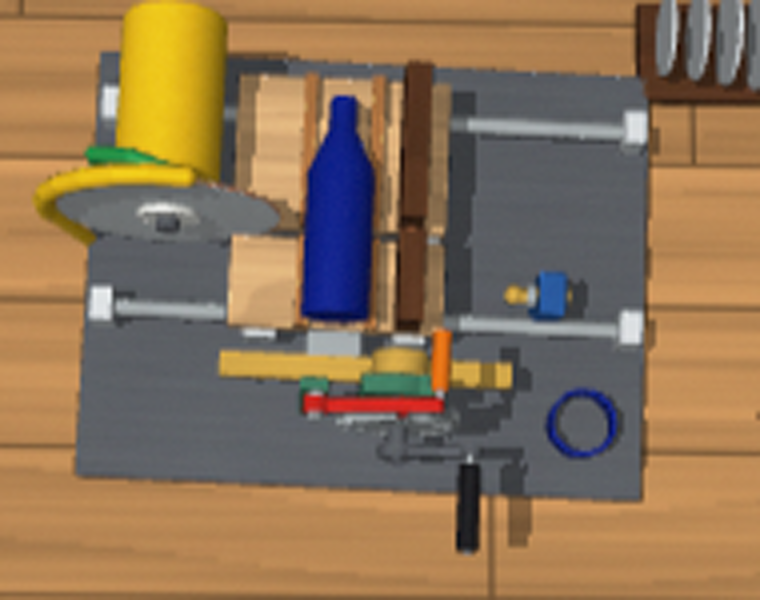

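View pics/scenez.png

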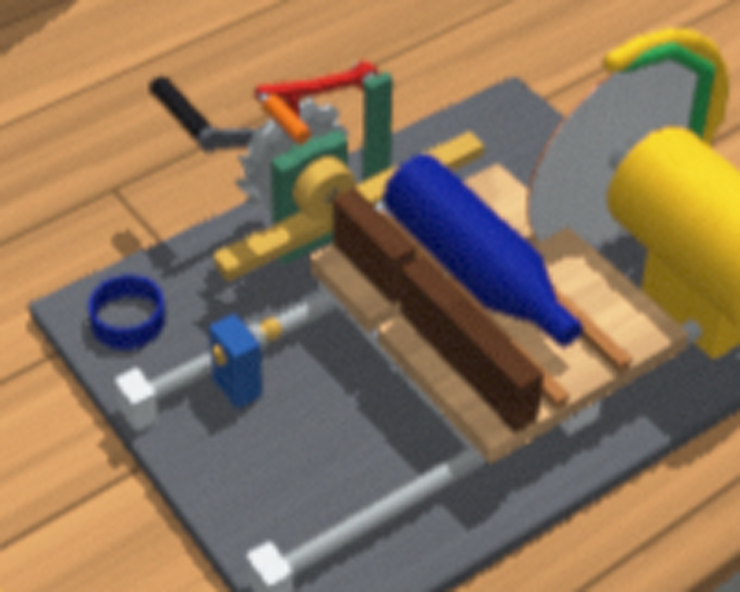

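```bash
cat > h.py <<'E'
import numpy as np,cv2
from workcell import bot
from scipy.spatial.transform import Rotation as Ro
from scipy.optimize import least_squares
def proj(c,X):
    p=(c["R"]@np.atleast_2d(X).T).T+c["t"];q=p@np.asarray(c["mtx"]).T
    return q[:,:2]/q[:,2:]
def wristcam(c,s):
    T=np.eye(4);T[:3,:3]=Ro.from_quat(s["tcp_rot"]).as_matrix();T[:3,3]=s["position"]
    W=np.linalg.inv(T@np.asarray(c["mount"]));return dict(mtx=c["mtx"],R=W[:3,:3],t=W[:3,3],color=c["color"])
def F(p,X):
    c,s=np.cos(p[2]),np.sin(p[2]);X=np.atleast_2d(X)
    return np.c_[p[0]+c*X[:,0]-s*X[:,1],p[1]+s*X[:,0]+c*X[:,1],X[:,2]]
def blob(img,lo,hi,roi):
    h=cv2.cvtColor(img,cv2.COLOR_RGB2HSV);m=cv2.inRange(h,lo,hi);z=np.zeros_like(m);x0,y0,x1,y1=roi;z[y0:y1,x0:x1]=m[y0:y1,x0:x1]
    n,l,st,ce=cv2.connectedComponentsWithStats(z)
    if n<2: return None
    k=1+np.argmax(st[1:,4]);return ce[k],st[k]
E
python3 - <<'E'
from h import *
t=bot.camera("top");s=bot.camera("scene")
kn=np.array([-.081,-.07*np.sin(1.13),.105+.07*np.cos(1.13)]);og=np.array([.038,-.03,.191])
B=dict(tk=blob(t["color"],(0,0,0),(180,255,45),(345,190,368,222)),to=blob(t["color"],(8,200,150),(17,255,255),(335,155,365,185)),
 sk=blob(s["color"],(0,0,0),(180,255,45),(275,200,300,226)),so=blob(s["color"],(8,200,150),(17,255,255),(300,200,330,226)))
for k,v in B.items():print(k,v)
def tri(a,b):
    f=lambda X:np.r_[proj(t,X)[0]-a,proj(s,X)[0]-b]
    r=least_squares(f,[.7,0,.15]);return r.x,r.fun
for n in "ko":print(tri(B["t"+n][0],B["s"+n][0]))
f=lambda p:np.r_[proj(t,F(p,kn))[0]-B["tk"][0],proj(t,F(p,og))[0]-B["to"][0],proj(s,F(p,kn))[0]-B["sk"][0],proj(s,F(p,og))[0]-B["so"][0]]
r=least_squares(f,[.8,0,0]);print(r.x,r.fun)
# tray edge yaw, at z=.02
def ray(c,px,z):
    d=c["R"].T@np.linalg.inv(c["mtx"])@np.r_[px,1];o=-c["R"].T@c["t"];return o+d*(z-o[2])/d[2]
for a in ((100,52),(648,78),(642,498),(76,474)):print(ray(t,(240+a[0]/4,80+a[1]/4),.02))
for nm,P in (("pivot",(0,.075,.161)),("axle",(0,0,.105))):print(nm,F(r.x,P),proj(t,F(r.x,P)),proj(s,F(r.x,P)))
# stop tip
print(tri((240+508/4,80+295/4),(240+264/3.7,185+328/3.7)))
E
```

```text
tk (array([356.65306122, 205.82653061]), array([354, 196,   6,  21,  98], dtype=int32))
to (array([349.65      , 169.43333333]), array([348, 163,   5,  15,  60], dtype=int32))
sk (array([287.98507463, 213.35820896]), array([281, 207,  14,  14,  67], dtype=int32))
so (array([316.73214286, 215.875     ]), array([312, 210,  11,  12,  56], dtype=int32))
(array([ 0.53628333, -0.15968541,  0.13793422]), array([-0.11716766, -0.07282766, -0.12600737,  0.00302052]))
(array([ 0.65499432, -0.12969582,  0.19523646]), array([-0.11821609, -0.07904124, -0.12440368,  0.00728006]))
[ 0.61732757 -0.09800791 -0.02452643] [-0.31783632  0.43221706 -0.45661043  0.26758274 -0.22093498  0.43524565
  0.02900401  0.89637988]
[0.98713254 0.18478    0.02      ]
[ 0.96899747 -0.35208827  0.02      ]
[ 0.55483051 -0.34026165  0.02      ]
[0.57188341 0.19763071 0.02      ]
pivot [[ 0.61916686 -0.02303047  0.161     ]] [[317.99212619 180.95894369]] [[337.53918791 204.83765449]]
axle [[ 0.61732757 -0.09800791  0.105     ]] [[338.45231363 184.15811276]] [[318.36541101 226.938812  ]]
(array([ 0.73817759, -0.20902389,  0.06687198]), array([ 0.51746062,  0.3394317 ,  0.49184347, -0.02427253]))
```

```bash
cat >> h.py <<'E'
P0=[.6173,-.0980,-.028]
def Rdown(yaw): # tool x down, y along frame y, z along frame x
    c,s=np.cos(yaw),np.sin(yaw)
    return np.array([[0,-s,c],[0,c,s],[-1,0,0]])
def go(fx,fy,z,p=P0,grasp=True):
    """shift/turn for grasp point at frame (fx,fy), height z"""
    st=bot.read_state();R=Ro.from_quat(st["tcp_rot"]).as_matrix();Rt=Rdown(p[2])
    X=F(p,[fx,fy,z])[0]
    if grasp: X=X-np.array([0,0,bot.hold_point_z])
    d=R.T@(X-st["position"])*1e3;w=Ro.from_matrix(R.T@Rt).as_rotvec()
    print("t=%.2f"%st["time"],"tcp",st["position"].round(4),"F",st["force"].round(1),"open",round(st["opening"]*1e3,1))
    print("shift mm",d.round(1),"turn",w.round(4))
E
python3 - <<'E'
from h import *
go(0.0,-0.03,.40)
E
```

```text
t=0.25 tcp [ 0.2241 -0.5832  0.231 ] F [-0.1  0.6 -0.1] open 85.4
shift mm [-150.1 -284.3 -529.5] turn [-2.7468e+00 -1.0000e-03  2.0000e-04]
```

Request:
play_rows --steps '[{"tx":-50,"ty":-20,"tz":-20,"wx":-0.18,"wy":0,"wz":0,"jaw":1},{"tx":-100,"ty":-40,"tz":-50,"wx":-0.36,"wy":0,"wz":0,"jaw":1},{"tx":-140,"ty":-60,"tz":-90,"wx":-0.54,"wy":0,"wz":0,"jaw":1},{"tx":-150,"ty":-85,"tz":-145,"wx":-0.72,"wy":0,"wz":0,"jaw":1},{"tx":-150,"ty":-115,"tz":-200,"wx":-0.9,"wy":0,"wz":0,"jaw":1}]'

```text
time: 0.88
position: [0.3708, -0.4037, 0.3828]
tcp_rot: [0.569, 0.419, -0.569, 0.421]
force: [0.2, -0.7, 0.3]
opening: 0.085
```

Run:
```python
from h import *
print(bot.read_state()["joint_pos"].round(2))
go(0.0,-0.03,.40)
```

```text
[-0.85  0.16  1.63  0.    1.34 -0.55]
t=0.88 tcp [ 0.3708 -0.4037  0.3828] F [ 0.2 -0.7  0.3] open 85.0
shift mm [   1.4  153.5 -335.8] turn [-1.8418e+00  3.5000e-03 -4.0000e-04]
```

Request:
play_rows --steps '[{"tx":0,"ty":20,"tz":-45,"wx":-0.18,"wy":0,"wz":0,"jaw":1},{"tx":0,"ty":40,"tz":-90,"wx":-0.36,"wy":0,"wz":0,"jaw":1},{"tx":0,"ty":60,"tz":-135,"wx":-0.54,"wy":0,"wz":0,"jaw":1},{"tx":0,"ty":80,"tz":-180,"wx":-0.72,"wy":0,"wz":0,"jaw":1},{"tx":0,"ty":100,"tz":-220,"wx":-0.9,"wy":0,"wz":0,"jaw":1}]'

```text
time: 1.5
position: [0.5317, -0.2229, 0.3814]
tcp_rot: [0.329, 0.626, -0.329, 0.626]
force: [0.1, -0.5, -0.3]
opening: 0.0855
```

Run:
```python
from h import *
print(bot.read_state()["joint_pos"].round(2))
go(0.0,-0.03,.40)
```

```text
[-0.42  0.21  1.57  0.    1.35 -1.02]
t=1.50 tcp [ 0.5317 -0.2229  0.3814] F [ 0.1 -0.5 -0.3] open 85.5
shift mm [ 1.000e-01  1.237e+02 -3.020e+01] turn [-9.405e-01  1.000e-04 -0.000e+00]
```

Request:
play_rows --steps '[{"tx":0,"ty":30,"tz":-7,"wx":-0.185,"wy":0,"wz":0,"jaw":1},{"tx":0,"ty":60,"tz":-15,"wx":-0.37,"wy":0,"wz":0,"jaw":1},{"tx":0,"ty":90,"tz":-22,"wx":-0.555,"wy":0,"wz":0,"jaw":1},{"tx":0,"ty":120,"tz":-30,"wx":-0.74,"wy":0,"wz":0,"jaw":1},{"tx":0,"ty":123,"tz":-30,"wx":-0.925,"wy":0,"wz":0,"jaw":1}]'

```text
time: 2.12
position: [0.6167, -0.1289, 0.3809]
tcp_rot: [0.015, 0.707, -0.015, 0.707]
force: [0.7, 0.2, -0.8]
opening: 0.0855
```

Run:
```python
from h import *
print(bot.read_state()["joint_pos"].round(2))
go(0.038,-0.03,.191)
s=bot.read_state();c=bot.camera("wrist");cv2.imwrite("pics/w1.png",c["color"][:,:,::-1])
c=wristcam(c,s)
for P in ((0,.075,.161),(.012,-.03,.191),(.064,-.03,.191),(-.12,-.0633,.1349),(-.042,-.0633,.1349)):print(P,proj(c,F(P0,P)).round(1))
```

```text
[-0.23  0.3   1.46  0.    1.38 -1.75]
t=2.12 tcp [ 0.6167 -0.1289  0.3809] F [ 0.7  0.2 -0.8] open 85.5
shift mm [208.5   1.3  37.8] turn [-0.0136 -0.0004 -0.0005]
(0, 0.075, 0.161) [[409.9 168.3]]
(0.012, -0.03, 0.191) [[321.3 185.9]]
(0.064, -0.03, 0.191) [[321.9 229.5]]
(-0.12, -0.0633, 0.1349) [[290.7  62.5]]
(-0.042, -0.0633, 0.1349) [[293.3 131.6]]
```

View pics/w1.png

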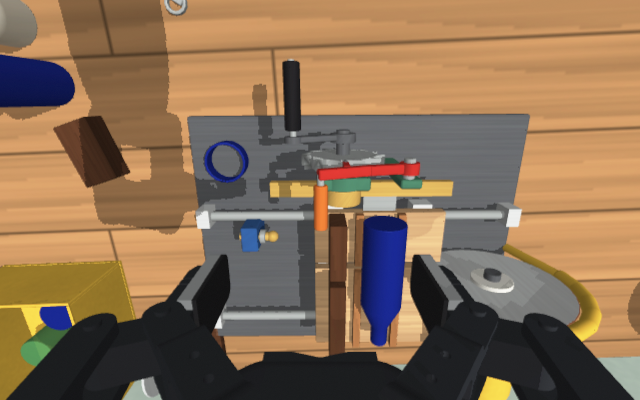

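The wrist view matches the frame estimate. The orange grip is at (321,186-230), the knob at (291,60-130) and the pivot at (411,168). Next I'll descend onto the pawl grip.

Request:
play_rows --steps '[{"tx":20,"ty":0.5,"tz":20,"wx":-0.014,"wy":0,"wz":0,"jaw":0.7},{"tx":80,"ty":1,"tz":38,"wx":-0.014,"wy":0,"wz":0,"jaw":0.7},{"tx":140,"ty":1,"tz":38,"wx":-0.014,"wy":0,"wz":0,"jaw":0.7},{"tx":175,"ty":1,"tz":38,"wx":-0.014,"wy":0,"wz":0,"jaw":0.7},{"tx":175,"ty":1,"tz":38,"wx":-0.014,"wy":0,"wz":0,"jaw":0.7}]'

```text
time: 2.8
position: [0.6515, -0.1313, 0.203]
tcp_rot: [0.014, 0.709, -0.013, 0.705]
force: [-0.4, -0.3, 0.9]
opening: 0.0599
```

Run:
```python
from h import *
go(0.038,-0.03,.191)
s=bot.read_state();c=bot.camera("wrist");cv2.imwrite("pics/w2.png",c["color"][:,:,::-1])
c=wristcam(c,s)
print(blob(c["color"],(8,200,130),(17,255,255),(250,50,400,390)))
for P in ((0,.075,.161),(.012,-.03,.191),(.064,-.03,.191),(.038,-.03,.191)):print(P,proj(c,F(P0,P)).round(1))
```

```text
t=2.80 tcp [ 0.6515 -0.1313  0.203 ] F [-0.4 -0.3  0.9] open 59.9
shift mm [30.7  2.3  3.1] turn [-0.0103 -0.0067 -0.0012]
(array([315.27272727, 261.54545455]), array([313, 258,   5,   7,  11], dtype=int32))
(0, 0.075, 0.161) [[497.4 173.4]]
(0.012, -0.03, 0.191) [[325.3 210.2]]
(0.064, -0.03, 0.191) [[325.7 295.7]]
(0.038, -0.03, 0.191) [[325.5 254.8]]
```

View pics/w2.png

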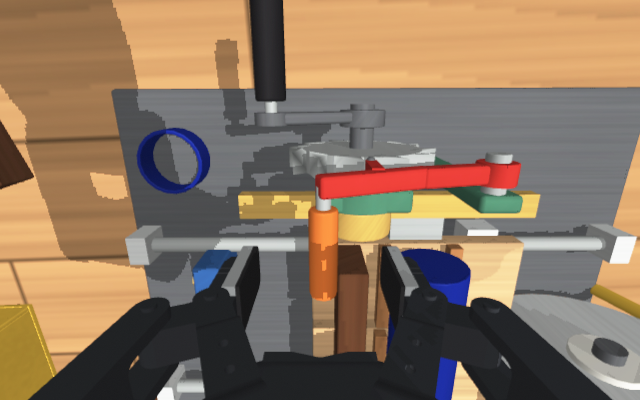

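The orange grip at (323, 206-298) sits between the fingers. I'll go down the rest and close.

Request:
play_rows --steps '[{"tx":16,"ty":0.5,"tz":0,"wx":0,"wy":0,"wz":0,"jaw":0.7},{"tx":32,"ty":1,"tz":0,"wx":0,"wy":0,"wz":0,"jaw":0.7},{"tx":32,"ty":1,"tz":0,"wx":0,"wy":0,"wz":0,"jaw":0.5},{"tx":32,"ty":1,"tz":0,"wx":0,"wy":0,"wz":0,"jaw":0.3},{"tx":32,"ty":1,"tz":0,"wx":0,"wy":0,"wz":0,"jaw":0.2}]' --grip_force 25

```text
time: 3.48
position: [0.6541, -0.1302, 0.1749]
tcp_rot: [0.013, 0.707, -0.013, 0.707]
force: [0.5, 0.5, -0.3]
opening: 0.0171
```

Request:
play_rows --steps '[{"tx":0,"ty":0,"tz":0,"wx":0,"wy":0,"wz":0,"jaw":0.1},{"tx":0,"ty":0,"tz":0,"wx":0,"wy":0,"wz":0,"jaw":0.05},{"tx":0,"ty":0,"tz":0,"wx":0,"wy":0,"wz":0,"jaw":0.0},{"tx":0,"ty":0,"tz":0,"wx":0,"wy":0,"wz":0,"jaw":0.0},{"tx":0,"ty":0,"tz":0,"wx":0,"wy":0,"wz":0,"jaw":0.0}]'

```text
time: 4.1
position: [0.6541, -0.13, 0.1745]
tcp_rot: [0.013, 0.707, -0.012, 0.707]
force: [1.2, 5.9, -0.7]
opening: 0.015
```

Run:
```python
from h import *
go(0.038,-0.03,.191)
s=bot.read_state();c=bot.camera("wrist");cv2.imwrite("pics/w3.png",c["color"][:,:,::-1])
```

```text
t=4.10 tcp [ 0.6541 -0.13    0.1745] F [ 1.2  5.9 -0.7] open 15.0
shift mm [2.2 0.9 0.3] turn [-0.0077  0.0006 -0.0007]
```

View pics/w3.png

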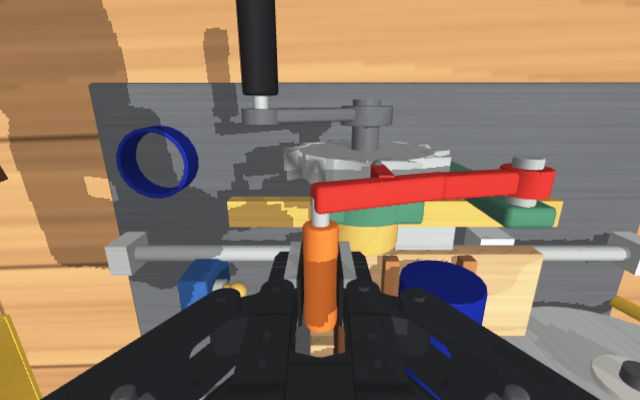

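The grip is held at 15 mm opening. I'll lift along the pivot arc to about 0.5 rad.

Request:
play_rows --steps '[{"tx":-10.3,"ty":4,"tz":0,"wx":0,"wy":0,"wz":0,"jaw":0},{"tx":-20.2,"ty":8.5,"tz":0,"wx":0,"wy":0,"wz":0,"jaw":0},{"tx":-29.6,"ty":14,"tz":0,"wx":0,"wy":0,"wz":0,"jaw":0},{"tx":-38.4,"ty":20.5,"tz":0,"wx":0,"wy":0,"wz":0,"jaw":0},{"tx":-46.5,"ty":28,"tz":0,"wx":0,"wy":0,"wz":0,"jaw":0}]'

```text
time: 4.78
position: [0.655, -0.1026, 0.2218]
tcp_rot: [0.012, 0.707, -0.013, 0.707]
force: [2.7, -2.0, -2.0]
opening: 0.0148
```

Request:
play_rows --steps '[{"tx":0,"ty":0,"tz":0,"wx":0,"wy":0,"wz":0,"jaw":0},{"tx":0,"ty":0,"tz":0,"wx":0,"wy":0,"wz":0,"jaw":0},{"tx":0,"ty":0,"tz":0,"wx":0,"wy":0,"wz":0,"jaw":0.2},{"tx":0,"ty":0,"tz":0,"wx":0,"wy":0,"wz":0,"jaw":0.4},{"tx":0,"ty":0,"tz":0,"wx":0,"wy":0,"wz":0,"jaw":0.6}]'

```text
time: 5.4
position: [0.6544, -0.1025, 0.2203]
tcp_rot: [0.013, 0.707, -0.013, 0.707]
force: [0.9, -0.0, -0.5]
opening: 0.0504
```

Request:
play_rows --steps '[{"tx":-5,"ty":0,"tz":0,"wx":0,"wy":0,"wz":0,"jaw":0.7},{"tx":-25,"ty":0,"tz":0,"wx":0,"wy":0,"wz":0,"jaw":0.7},{"tx":-50,"ty":0,"tz":0,"wx":0,"wy":0,"wz":0,"jaw":0.7},{"tx":-60,"ty":0,"tz":-30,"wx":0,"wy":0,"wz":0,"jaw":0.7},{"tx":-60,"ty":0,"tz":-60,"wx":0,"wy":0,"wz":0,"jaw":0.7}]'

```text
time: 6.02
position: [0.5953, -0.1005, 0.2836]
tcp_rot: [0.012, 0.706, -0.013, 0.708]
force: [-0.2, -0.2, -0.5]
opening: 0.0595
```

Run:
```python
from h import *
go(-0.088,-0.0633,.1349)
s=bot.read_state();c=bot.camera("wrist");cv2.imwrite("pics/w4.png",c["color"][:,:,::-1])
c=wristcam(c,s)
for P in ((.012,-.0026,.2375),(.064,-.0026,.2375),(-.12,-.0633,.1349),(-.042,-.0633,.1349)):print(P,proj(c,F(P0,P)).round(1))
```

```text
t=6.03 tcp [ 0.5953 -0.1005  0.2836] F [-0.2 -0.2 -0.5] open 59.5
shift mm [167.2 -60.6 -66.2] turn [-0.0076  0.0039  0.0006]
(0.012, -0.0026, 0.2375) [[322.  271.7]]
(0.064, -0.0026, 0.2375) [[322.4 334.1]]
(-0.12, -0.0633, 0.1349) [[250.7  76.3]]
(-0.042, -0.0633, 0.1349) [[256.8 164.6]]
```

View pics/w4.png

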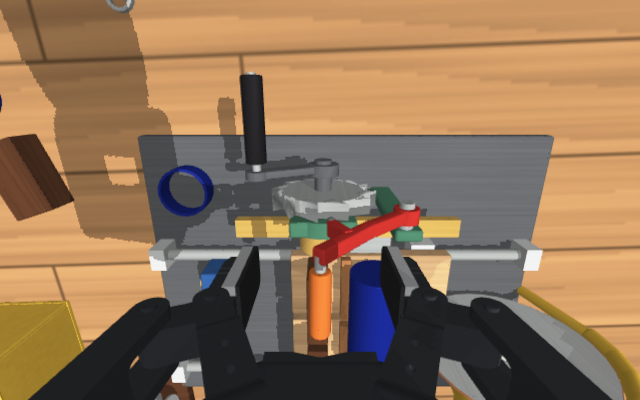

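The pawl stands at about 0.5 rad, its grip at (320,270-338). I'll move over to the knob.

Request:
play_rows --steps '[{"tx":0,"ty":-30,"tz":-35,"wx":-0.007,"wy":0,"wz":0,"jaw":0.7},{"tx":0,"ty":-60,"tz":-68,"wx":-0.007,"wy":0,"wz":0,"jaw":0.7},{"tx":50,"ty":-60,"tz":-68,"wx":-0.007,"wy":0,"wz":0,"jaw":0.7},{"tx":100,"ty":-60,"tz":-68,"wx":-0.007,"wy":0,"wz":0,"jaw":0.7},{"tx":130,"ty":-60,"tz":-68,"wx":-0.007,"wy":0,"wz":0,"jaw":0.7}]'

```text
time: 6.7
position: [0.5245, -0.158, 0.1501]
tcp_rot: [0.01, 0.707, -0.01, 0.707]
force: [-0.1, -1.3, -0.7]
opening: 0.0596
```

Run:
```python
from h import *
go(-0.09,-0.0633,.1349)
s=bot.read_state();c=bot.camera("wrist");cv2.imwrite("pics/w5.png",c["color"][:,:,::-1])
c=wristcam(c,s)
for P in ((-.12,-.0633,.1349),(-.042,-.0633,.1349)):print(P,proj(c,F(P0,P)).round(1))
```

```text
t=6.70 tcp [ 0.5245 -0.158   0.1501] F [-0.1 -1.3 -0.7] open 59.6
shift mm [33.9 -0.7  1.1] turn [-0.0012 -0.0004 -0.0001]
(-0.12, -0.0633, 0.1349) [[319.9 197.9]]
(-0.042, -0.0633, 0.1349) [[320.  321.1]]
```

View pics/w5.png

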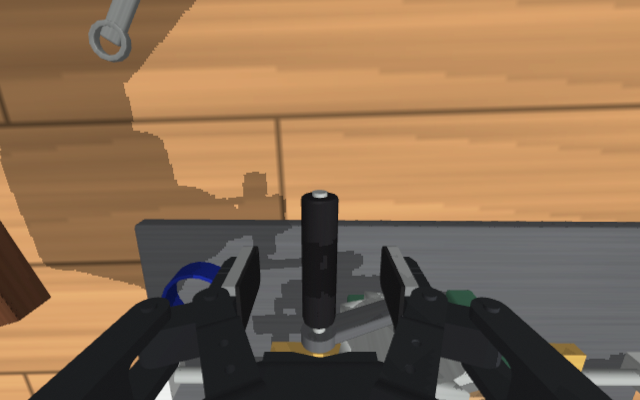

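The knob is centred between the pads at column 320. I'll descend and grip.

Request:
play_rows --steps '[{"tx":20,"ty":-0.5,"tz":0.5,"wx":0,"wy":0,"wz":0,"jaw":0.7},{"tx":32,"ty":-0.5,"tz":0.5,"wx":0,"wy":0,"wz":0,"jaw":0.6},{"tx":32,"ty":-0.5,"tz":0.5,"wx":0,"wy":0,"wz":0,"jaw":0.35},{"tx":32,"ty":-0.5,"tz":0.5,"wx":0,"wy":0,"wz":0,"jaw":0.1},{"tx":32,"ty":-0.5,"tz":0.5,"wx":0,"wy":0,"wz":0,"jaw":0}]' --grip_force 40

```text
time: 7.38
position: [0.5258, -0.1585, 0.1198]
tcp_rot: [0.01, 0.706, -0.01, 0.708]
force: [0.1, 1.4, 2.2]
opening: 0.0186
```

Request:
play_rows --steps '[{"tx":0,"ty":0,"tz":0,"wx":0,"wy":0,"wz":0,"jaw":0},{"tx":0,"ty":0,"tz":0,"wx":0,"wy":0,"wz":0,"jaw":0},{"tx":0,"ty":0,"tz":0,"wx":0,"wy":0,"wz":0,"jaw":0},{"tx":0,"ty":0,"tz":0,"wx":0,"wy":0,"wz":0,"jaw":0},{"tx":0,"ty":0,"tz":0,"wx":0,"wy":0,"wz":0,"jaw":0}]'

```text
time: 8.0
position: [0.5257, -0.1587, 0.1191]
tcp_rot: [0.01, 0.707, -0.01, 0.707]
force: [1.3, -1.7, 4.8]
opening: 0.0188
```

Run:
```python
from h import *
go(-0.09,-0.0633,.1349)
# arc rows: shift from start (tx=-dz, ty=dy)
for a in np.arange(0,2.5,.1):
    print("%.1f tx %.1f ty %.1f"%(a,-70*(np.cos(1.13-a)-np.cos(1.13)),70*(np.sin(1.13)-np.sin(1.13-a))))
c=bot.camera("top");s=bot.camera("scene")
cv2.imwrite("pics/t6.png",cv2.resize(c["color"][80:230,240:430,::-1],None,fx=4,fy=4,interpolation=cv2.INTER_CUBIC))
```

```text
t=8.00 tcp [ 0.5257 -0.1587  0.1191] F [ 1.3 -1.7  4.8] open 18.8
shift mm [ 2.9 -0.  -0.2] turn [-0.0007  0.0011  0.0006]
0.0 tx -0.0 ty 0.0
0.1 tx -6.2 ty 3.3
0.2 tx -12.0 ty 7.2
0.3 tx -17.4 ty 11.7
0.4 tx -22.3 ty 16.6
0.5 tx -26.7 ty 22.1
0.6 tx -30.5 ty 27.9
0.7 tx -33.8 ty 34.1
0.8 tx -36.4 ty 40.6
0.9 tx -38.3 ty 47.4
1.0 tx -39.5 ty 54.2
1.1 tx -40.1 ty 61.2
1.2 tx -40.0 ty 68.2
1.3 tx -39.1 ty 75.2
1.4 tx -37.6 ty 82.0
1.5 tx -35.4 ty 88.6
1.6 tx -32.5 ty 95.0
1.7 tx -29.1 ty 101.1
1.8 tx -25.0 ty 106.8
1.9 tx -20.4 ty 112.0
2.0 tx -15.3 ty 116.8
2.1 tx -9.7 ty 121.1
2.2 tx -3.7 ty 124.7
2.3 tx 2.6 ty 127.8
2.4 tx 9.1 ty 130.2
```

View pics/t6.png

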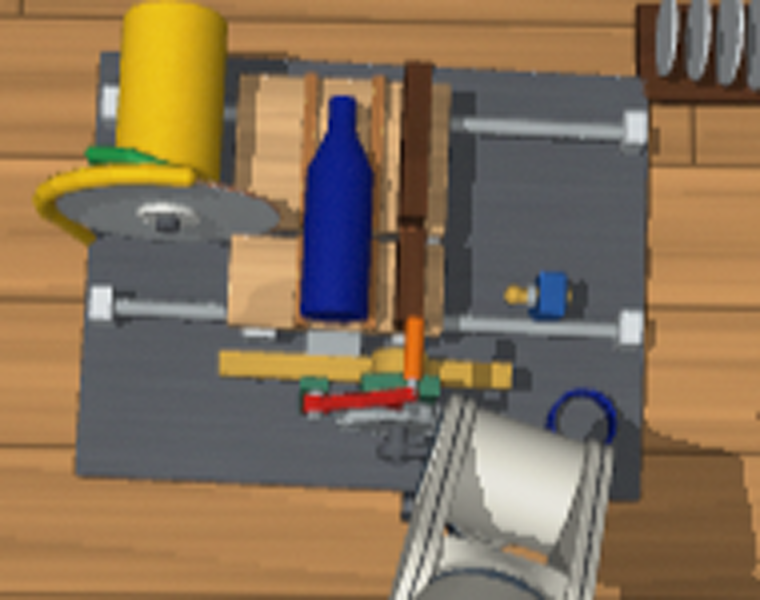

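The grip on the knob is good (18.8 mm). The stop gap looks to be about 54 mm, or a wheel angle near 2.1. Cranking now.

Request:
play_rows --steps '[{"tx":-6.2,"ty":3.3,"tz":0,"wx":0,"wy":0,"wz":0,"jaw":0},{"tx":-12,"ty":7.2,"tz":0,"wx":0,"wy":0,"wz":0,"jaw":0},{"tx":-17.4,"ty":11.7,"tz":0,"wx":0,"wy":0,"wz":0,"jaw":0},{"tx":-22.3,"ty":16.6,"tz":0,"wx":0,"wy":0,"wz":0,"jaw":0},{"tx":-26.7,"ty":22.1,"tz":0,"wx":0,"wy":0,"wz":0,"jaw":0}]'

```text
time: 8.72
position: [0.5265, -0.1374, 0.1457]
tcp_rot: [0.009, 0.707, -0.011, 0.708]
force: [2.7, -7.9, 0.5]
opening: 0.0189
```

Request:
play_rows --steps '[{"tx":-3.8,"ty":5.8,"tz":0,"wx":0,"wy":0,"wz":0,"jaw":0},{"tx":-7.1,"ty":12,"tz":0,"wx":0,"wy":0,"wz":0,"jaw":0},{"tx":-9.7,"ty":18.5,"tz":0,"wx":0,"wy":0,"wz":0,"jaw":0},{"tx":-11.6,"ty":25.3,"tz":0,"wx":0,"wy":0,"wz":0,"jaw":0},{"tx":-12.8,"ty":32.1,"tz":0,"wx":0,"wy":0,"wz":0,"jaw":0}]'

```text
time: 9.35
position: [0.5276, -0.1052, 0.1592]
tcp_rot: [0.009, 0.706, -0.011, 0.708]
force: [1.5, -5.7, 7.2]
opening: 0.0184
```

Run:
```python
from h import *
go(-0.09,-0.07*np.sin(.13),.105+.07*np.cos(.13))
c=bot.camera("top")
cv2.imwrite("pics/t7.png",cv2.resize(c["color"][80:230,240:430,::-1],None,fx=4,fy=4,interpolation=cv2.INTER_CUBIC))
c=bot.camera("wrist");cv2.imwrite("pics/w7.png",c["color"][:,:,::-1])
```

```text
t=9.35 tcp [ 0.5276 -0.1052  0.1592] F [ 1.5 -5.7  7.2] open 18.4
shift mm [ 3.4  0.6 -0.5] turn [-0.0006  0.002   0.0019]
```

View pics/t7.png

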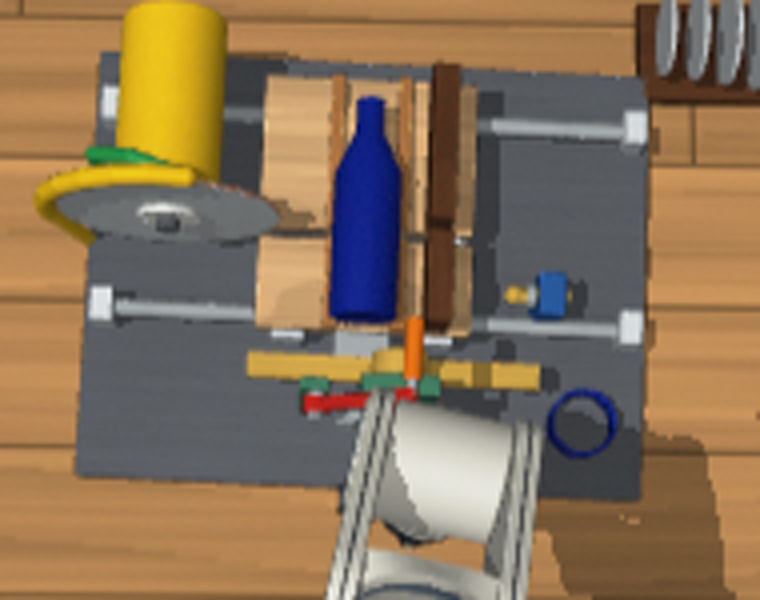

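View pics/w7.png

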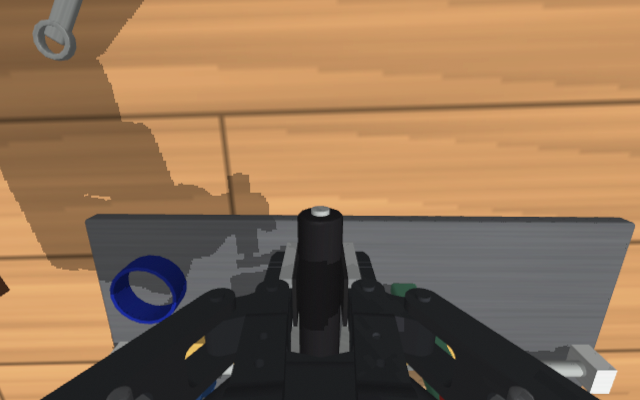

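The sled has advanced about 26 mm and roughly 28 mm remains. Continuing.

Request:
play_rows --steps '[{"tx":-1.4,"ty":7,"tz":0,"wx":0,"wy":0,"wz":0,"jaw":0},{"tx":-1.5,"ty":14,"tz":0,"wx":0,"wy":0,"wz":0,"jaw":0},{"tx":-0.6,"ty":21,"tz":0,"wx":0,"wy":0,"wz":0,"jaw":0},{"tx":0.9,"ty":27.8,"tz":0,"wx":0,"wy":0,"wz":0,"jaw":0},{"tx":3.1,"ty":34.4,"tz":0,"wx":0,"wy":0,"wz":0,"jaw":0}]'

```text
time: 10.07
position: [0.5288, -0.0702, 0.1554]
tcp_rot: [0.01, 0.706, -0.01, 0.708]
force: [4.6, -4.5, 0.7]
opening: 0.0188
```

Run:
```python
from h import *
a=1.13-1.5
go(-0.09,-0.07*np.sin(a),.105+.07*np.cos(a))
c=bot.camera("top")
cv2.imwrite("pics/t8.png",cv2.resize(c["color"][80:230,240:430,::-1],None,fx=4,fy=4,interpolation=cv2.INTER_CUBIC))
```

```text
t=10.07 tcp [ 0.5288 -0.0702  0.1554] F [ 4.6 -4.5  0.7] open 18.8
shift mm [ 3.9 -0.  -0.8] turn [-0.0006  0.0024  0.0009]
```

View pics/t8.png

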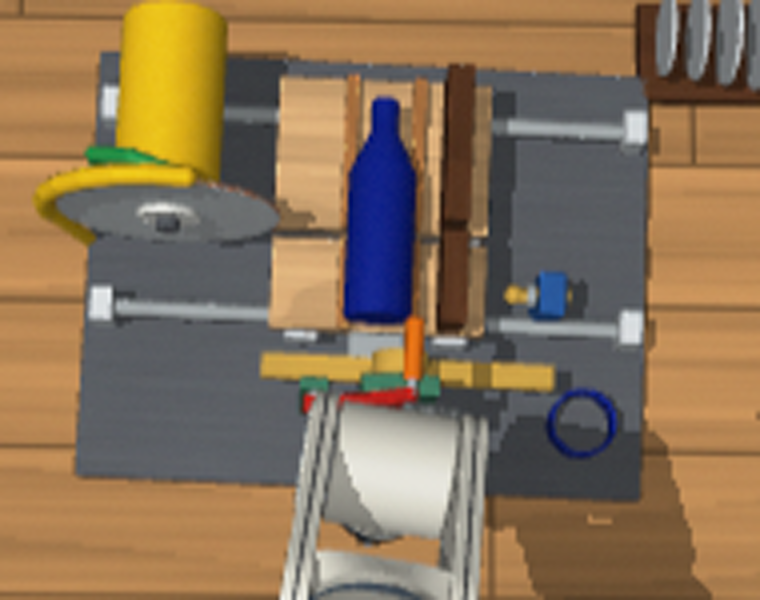

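Request:
play_rows --steps '[{"tx":1.3,"ty":3.2,"tz":-0.5,"wx":0,"wy":0,"wz":0,"jaw":0},{"tx":2.9,"ty":6.4,"tz":-1,"wx":0,"wy":0,"wz":0,"jaw":0},{"tx":4.5,"ty":9.5,"tz":-1,"wx":0,"wy":0,"wz":0,"jaw":0},{"tx":6.3,"ty":12.5,"tz":-1,"wx":0,"wy":0,"wz":0,"jaw":0},{"tx":8.3,"ty":15.4,"tz":-1,"wx":0,"wy":0,"wz":0,"jaw":0}]'

```text
time: 10.75
position: [0.5294, -0.055, 0.1474]
tcp_rot: [0.01, 0.705, -0.011, 0.709]
force: [8.1, -4.3, -0.6]
opening: 0.0185
```

Run:
```python
from h import *
a=1.13-1.75
go(-0.09,-0.07*np.sin(a),.105+.07*np.cos(a))
c=bot.camera("top")
cv2.imwrite("pics/t9.png",cv2.resize(c["color"][130:180,330:400,::-1],None,fx=10,fy=10,interpolation=cv2.INTER_CUBIC))
b=1.75
for a in np.arange(1.75,2.4,.02): print("%.2f %.1f %.1f"%(a,-70*(np.cos(1.13-a)-np.cos(1.13-b)),70*(np.sin(1.13-b)-np.sin(1.13-a))),end="; ")
```

```text
t=10.75 tcp [ 0.5294 -0.055   0.1474] F [ 8.1 -4.3 -0.6] open 18.5
shift mm [ 4.1  0.1 -0.9] turn [-0.0006  0.0046  0.0011]
1.75 -0.0 0.0; 1.77 0.8 1.1; 1.79 1.7 2.2; 1.81 2.5 3.3; 1.83 3.4 4.4; 1.85 4.3 5.5; 1.87 5.3 6.5; 1.89 6.2 7.6; 1.91 7.2 8.6; 1.93 8.2 9.5; 1.95 9.2 10.5; 1.97 10.2 11.5; 1.99 11.3 12.4; 2.01 12.4 13.3; 2.03 13.5 14.2; 2.05 14.6 15.0; 2.07 15.7 15.9; 2.09 16.8 16.7; 2.11 18.0 17.5; 2.13 19.2 18.2; 2.15 20.3 19.0; 2.17 21.5 19.7; 2.19 22.8 20.4; 2.21 24.0 21.1; 2.23 25.2 21.7; 2.25 26.5 22.3; 2.27 27.7 22.9; 2.29 29.0 23.5; 2.31 30.3 24.0; 2.33 31.6 24.6; 2.35 32.9 25.1; 2.37 34.2 25.5; 2.39 35.6 26.0;
```

View pics/t9.png

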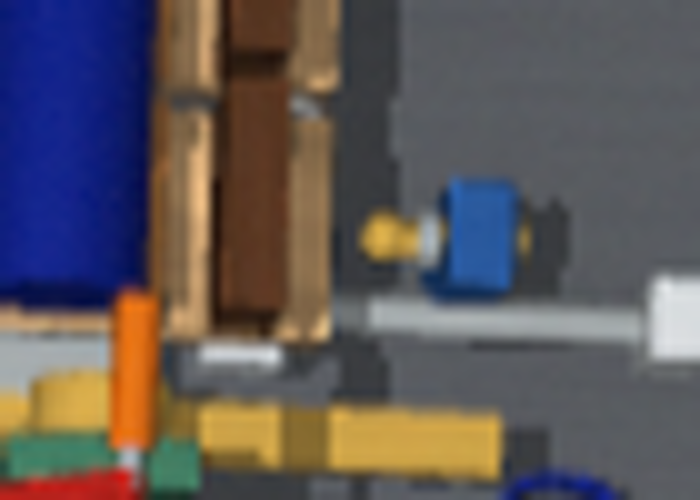

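Request:
play_rows --steps '[{"tx":1.7,"ty":2.2,"tz":0.5,"wx":0,"wy":0,"wz":0,"jaw":0},{"tx":3.4,"ty":4.4,"tz":1,"wx":0,"wy":0,"wz":0,"jaw":0},{"tx":5.3,"ty":6.5,"tz":1.5,"wx":0,"wy":0,"wz":0,"jaw":0},{"tx":7.2,"ty":8.6,"tz":1.5,"wx":0,"wy":0,"wz":0,"jaw":0},{"tx":9.2,"ty":10.5,"tz":1.5,"wx":0,"wy":0,"wz":0,"jaw":0}]'

```text
time: 11.42
position: [0.5297, -0.044, 0.1378]
tcp_rot: [0.01, 0.706, -0.01, 0.708]
force: [4.2, -2.6, 2.4]
opening: 0.0186
```

Run:
```python
from h import *
a=1.13-1.95
go(-0.09,-0.07*np.sin(a),.105+.07*np.cos(a))
c=bot.camera("top")
cv2.imwrite("pics/t10.png",cv2.resize(c["color"][130:180,330:400,::-1],None,fx=10,fy=10,interpolation=cv2.INTER_CUBIC))
```

```text
t=11.43 tcp [ 0.5297 -0.044   0.1378] F [ 4.2 -2.6  2.4] open 18.6
shift mm [ 3.8 -0.3 -1. ] turn [-0.0007  0.0016  0.0003]
```

View pics/t10.png

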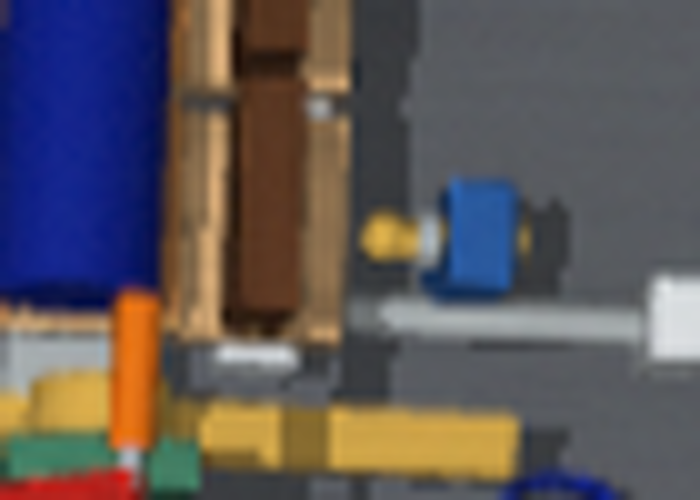

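Request:
play_rows --steps '[{"tx":1.0,"ty":1.0,"tz":0.3,"wx":0,"wy":0,"wz":0,"jaw":0},{"tx":2.1,"ty":1.9,"tz":0.5,"wx":0,"wy":0,"wz":0,"jaw":0},{"tx":3.2,"ty":2.8,"tz":0.5,"wx":0,"wy":0,"wz":0,"jaw":0},{"tx":4.3,"ty":3.7,"tz":0.5,"wx":0,"wy":0,"wz":0,"jaw":0},{"tx":5.4,"ty":4.5,"tz":0.5,"wx":0,"wy":0,"wz":0,"jaw":0}]'

```text
time: 12.1
position: [0.5299, -0.0394, 0.1323]
tcp_rot: [0.01, 0.707, -0.01, 0.707]
force: [5.2, -2.2, 3.3]
opening: 0.0189
```

```bash
cat >> h.py <<'E'
def tan(a):
    # force along knob's travel (frame), positive resisting
    s=bot.read_state();f=s["force"];ph=1.13-a;d=np.array([0,np.cos(ph),np.sin(ph)])
    r=np.array([0,-np.sin(ph),np.cos(ph)])
    print("F resist %.1f radial %.1f"%(-f@d,f@r))
E
python3 - <<'E'
from h import *
a=1.13-2.05
go(-0.09,-0.07*np.sin(a),.105+.07*np.cos(a));tan(2.05)
c=bot.camera("top")
cv2.imwrite("pics/t11.png",cv2.resize(c["color"][130:180,330:400,::-1],None,fx=10,fy=10,interpolation=cv2.INTER_CUBIC))
E
```

```text
t=12.10 tcp [ 0.5299 -0.0394  0.1323] F [ 5.2 -2.2  3.3] open 18.9
shift mm [ 3.6 -0.4 -1. ] turn [-0.0008  0.0005 -0.    ]
F resist 4.0 radial 0.3
```

View pics/t11.png

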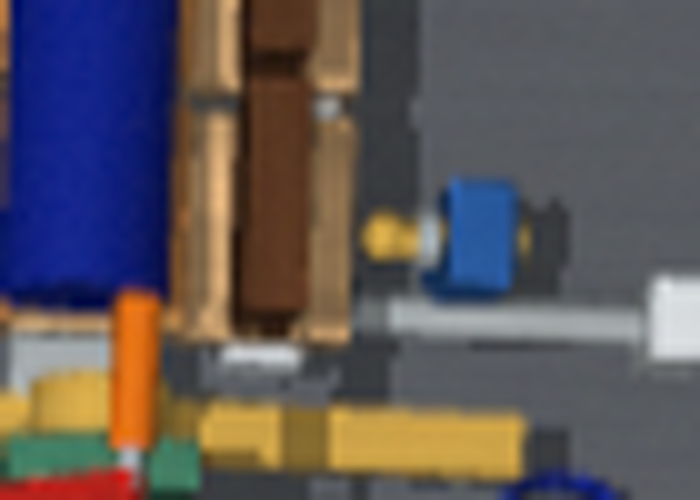

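The resistance is 4.0 N, which is just friction, with about 2 mm of gap left. Creeping.

Request:
play_rows --steps '[{"tx":0.7,"ty":0.5,"tz":0.2,"wx":0,"wy":0,"wz":0,"jaw":0},{"tx":1.4,"ty":1.0,"tz":0.4,"wx":0,"wy":0,"wz":0,"jaw":0},{"tx":2.1,"ty":1.5,"tz":0.5,"wx":0,"wy":0,"wz":0,"jaw":0},{"tx":2.8,"ty":2.0,"tz":0.5,"wx":0,"wy":0,"wz":0,"jaw":0},{"tx":3.5,"ty":2.5,"tz":0.5,"wx":0,"wy":0,"wz":0,"jaw":0}]'

```text
time: 12.78
position: [0.53, -0.0369, 0.1287]
tcp_rot: [0.01, 0.707, -0.01, 0.707]
force: [2.4, 0.2, 4.6]
opening: 0.0186
```

Run:
```python
from h import *
a=1.13-2.11
go(-0.09,-0.07*np.sin(a),.105+.07*np.cos(a));tan(2.11)
```

```text
t=12.78 tcp [ 0.53   -0.0369  0.1287] F [2.4 0.2 4.6] open 18.6
shift mm [ 3.5 -0.5 -1. ] turn [-0.0008 -0.0004 -0.0001]
F resist 3.7 radial 2.7
```

Request:
play_rows --steps '[{"tx":0.5,"ty":0.4,"tz":0,"wx":0,"wy":0,"wz":0,"jaw":0},{"tx":1.1,"ty":0.8,"tz":0,"wx":0,"wy":0,"wz":0,"jaw":0},{"tx":1.7,"ty":1.2,"tz":0,"wx":0,"wy":0,"wz":0,"jaw":0},{"tx":2.3,"ty":1.6,"tz":0,"wx":0,"wy":0,"wz":0,"jaw":0},{"tx":2.8,"ty":2.0,"tz":0,"wx":0,"wy":0,"wz":0,"jaw":0}]'

```text
time: 13.4
position: [0.5301, -0.035, 0.1259]
tcp_rot: [0.01, 0.707, -0.01, 0.707]
force: [2.4, -1.0, 2.4]
opening: 0.0189
```

Run:
```python
from h import *
a=1.13-2.16
go(-0.09,-0.07*np.sin(a),.105+.07*np.cos(a));tan(2.16)
c=bot.camera("top")
cv2.imwrite("pics/t12.png",cv2.resize(c["color"][130:180,330:400,::-1],None,fx=10,fy=10,interpolation=cv2.INTER_CUBIC))
```

```text
t=13.40 tcp [ 0.5301 -0.035   0.1259] F [ 2.4 -1.   2.4] open 18.9
shift mm [ 3.6 -0.5 -1.1] turn [-0.0007 -0.0003  0.0001]
F resist 2.6 radial 0.3
```

View pics/t12.png

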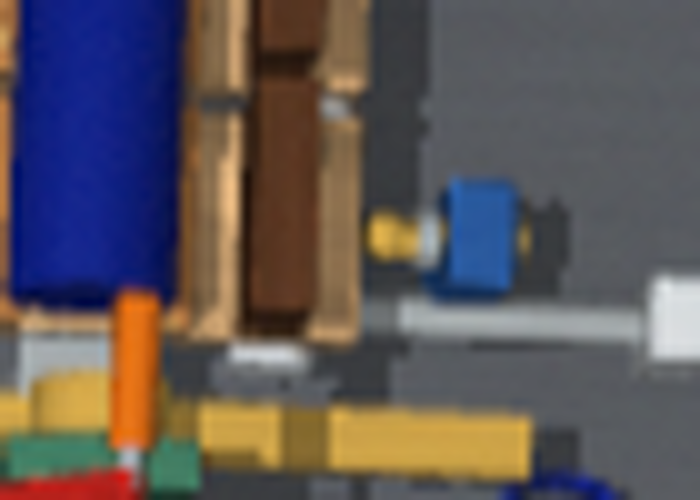

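Request:
play_rows --steps '[{"tx":0.6,"ty":0.3,"tz":0,"wx":0,"wy":0,"wz":0,"jaw":0},{"tx":1.2,"ty":0.7,"tz":0,"wx":0,"wy":0,"wz":0,"jaw":0},{"tx":1.8,"ty":1.0,"tz":0,"wx":0,"wy":0,"wz":0,"jaw":0},{"tx":2.4,"ty":1.3,"tz":0,"wx":0,"wy":0,"wz":0,"jaw":0},{"tx":3.0,"ty":1.7,"tz":0,"wx":0,"wy":0,"wz":0,"jaw":0}]'

```text
time: 14.08
position: [0.5302, -0.0334, 0.123]
tcp_rot: [0.01, 0.707, -0.01, 0.707]
force: [0.5, -3.4, 4.5]
opening: 0.0185
```

Run:
```python
from h import *
a=1.13-2.21
go(-0.09,-0.07*np.sin(a),.105+.07*np.cos(a));tan(2.21)
```

```text
t=14.07 tcp [ 0.5302 -0.0334  0.123 ] F [ 0.5 -3.4  4.5] open 18.5
shift mm [ 3.7 -0.4 -1.1] turn [-0.0008 -0.0003  0.0002]
F resist 5.6 radial -0.9
```

Request:
play_rows --steps '[{"tx":0.4,"ty":0.2,"tz":0,"wx":0,"wy":0,"wz":0,"jaw":0},{"tx":0.8,"ty":0.4,"tz":0,"wx":0,"wy":0,"wz":0,"jaw":0},{"tx":1.2,"ty":0.6,"tz":0,"wx":0,"wy":0,"wz":0,"jaw":0},{"tx":1.6,"ty":0.8,"tz":0,"wx":0,"wy":0,"wz":0,"jaw":0},{"tx":2.0,"ty":1.0,"tz":0,"wx":0,"wy":0,"wz":0,"jaw":0}]'

```text
time: 14.7
position: [0.5302, -0.0327, 0.1216]
tcp_rot: [0.01, 0.707, -0.01, 0.707]
force: [-1.7, -4.9, 10.9]
opening: 0.0189
```

Run:
```python
from h import *
a=1.13-2.24
go(-0.09,-0.07*np.sin(a),.105+.07*np.cos(a));tan(2.24)
c=bot.camera("top")
cv2.imwrite("pics/t13.png",cv2.resize(c["color"][130:180,330:400,::-1],None,fx=10,fy=10,interpolation=cv2.INTER_CUBIC))
for i in range(2):tan(2.24)
```

```text
t=14.70 tcp [ 0.5302 -0.0327  0.1216] F [-1.7 -4.9 10.9] open 18.9
shift mm [ 4.1 -0.2 -1.1] turn [-0.0006 -0.0001  0.0006]
F resist 11.9 radial 0.5
F resist 11.8 radial -0.0
F resist 11.8 radial -0.0
```

View pics/t13.png

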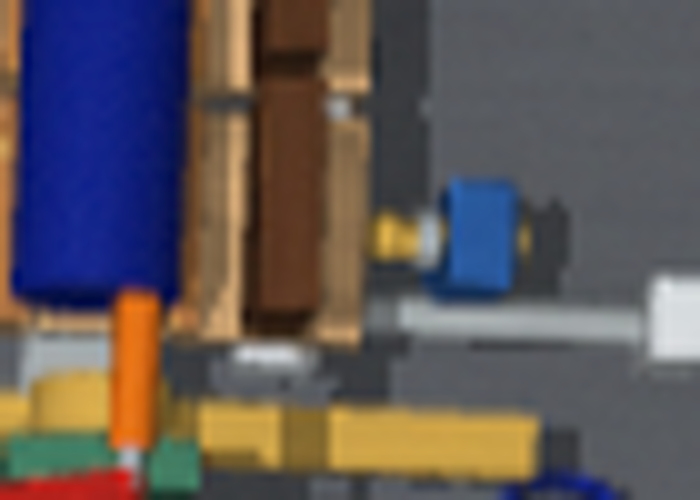

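Contact reached: resistance rose to 11.9 N, about 8 N over friction, so roughly 21 N on the stop. I'll hold briefly, then ease off and open.

Request:
play_rows --steps '[{"tx":0,"ty":0,"tz":0,"wx":0,"wy":0,"wz":0,"jaw":0},{"tx":0,"ty":0,"tz":0,"wx":0,"wy":0,"wz":0,"jaw":0},{"tx":0,"ty":0,"tz":0,"wx":0,"wy":0,"wz":0,"jaw":0},{"tx":0,"ty":0,"tz":0,"wx":0,"wy":0,"wz":0,"jaw":0},{"tx":0,"ty":0,"tz":0,"wx":0,"wy":0,"wz":0,"jaw":0}]'

```text
time: 15.38
position: [0.5302, -0.0327, 0.1216]
tcp_rot: [0.01, 0.707, -0.01, 0.707]
force: [-1.5, -4.5, 10.3]
opening: 0.0189
```

Request:
play_rows --steps '[{"tx":-0.6,"ty":-0.3,"tz":0,"wx":0,"wy":0,"wz":0,"jaw":0},{"tx":-0.6,"ty":-0.3,"tz":0,"wx":0,"wy":0,"wz":0,"jaw":0.3},{"tx":-0.6,"ty":-0.3,"tz":0,"wx":0,"wy":0,"wz":0,"jaw":0.5},{"tx":-0.6,"ty":-0.3,"tz":0,"wx":0,"wy":0,"wz":0,"jaw":0.6},{"tx":-0.6,"ty":-0.3,"tz":0,"wx":0,"wy":0,"wz":0,"jaw":0.6}]'

```text
time: 16.0
position: [0.5301, -0.0325, 0.1214]
tcp_rot: [0.01, 0.707, -0.01, 0.707]
force: [0.7, -0.1, -1.0]
opening: 0.0513
```

Run:
```python
from h import *
go(-0.088,-0.07*np.sin(1.13-2.24),.24)
s=bot.read_state();c=bot.camera("wrist");cv2.imwrite("pics/w14.png",c["color"][:,:,::-1])
```

```text
t=16.00 tcp [ 0.5301 -0.0325  0.1214] F [ 0.7 -0.1 -1. ] open 51.3
shift mm [-99.9  -0.4   0.9] turn [-0.0007 -0.0005 -0.0001]
```

View pics/w14.png

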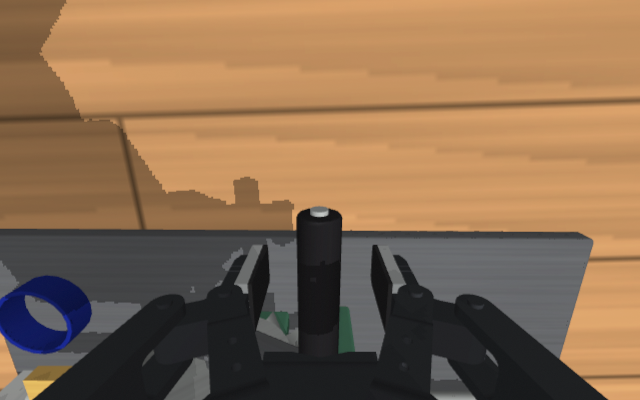

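The fingers are clear of the knob. Raising and moving over the pawl.

Request:
play_rows --steps '[{"tx":-50,"ty":0,"tz":0,"wx":0,"wy":0,"wz":0,"jaw":0.6},{"tx":-110,"ty":0,"tz":0,"wx":0,"wy":0,"wz":0,"jaw":0.6},{"tx":-170,"ty":0,"tz":0,"wx":0,"wy":0,"wz":0,"jaw":0.7},{"tx":-190,"ty":-32,"tz":40,"wx":0,"wy":0,"wz":0,"jaw":0.7},{"tx":-190,"ty":-65,"tz":80,"wx":0,"wy":0,"wz":0,"jaw":0.7}]'

```text
time: 16.68
position: [0.6105, -0.1005, 0.3151]
tcp_rot: [0.01, 0.705, -0.01, 0.709]
force: [0.3, -0.4, -0.8]
opening: 0.0598
```

Run:
```python
from h import *
go(0.037,-0.0026,.239)
s=bot.read_state();c=bot.camera("wrist");cv2.imwrite("pics/w15.png",c["color"][:,:,::-1])
c=wristcam(c,s)
for P in ((.012,-.0026,.2375),(.064,-.0026,.2375)):print(P,proj(c,F(P0,P)).round(1))
c=bot.camera("top")
cv2.imwrite("pics/t15.png",cv2.resize(c["color"][80:230,240:430,::-1],None,fx=4,fy=4,interpolation=cv2.INTER_CUBIC))
```

```text
t=16.68 tcp [ 0.6105 -0.1005  0.3151] F [ 0.3 -0.4 -0.8] open 59.8
shift mm [95.   0.1 43.2] turn [0.0002 0.0057 0.0007]
(0.012, -0.0026, 0.2375) [[320.9 232.4]]
(0.064, -0.0026, 0.2375) [[320.8 290.9]]
```

View pics/w15.png

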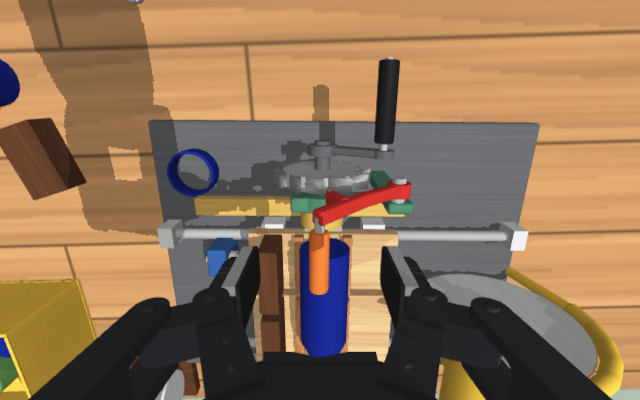

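View pics/t15.png

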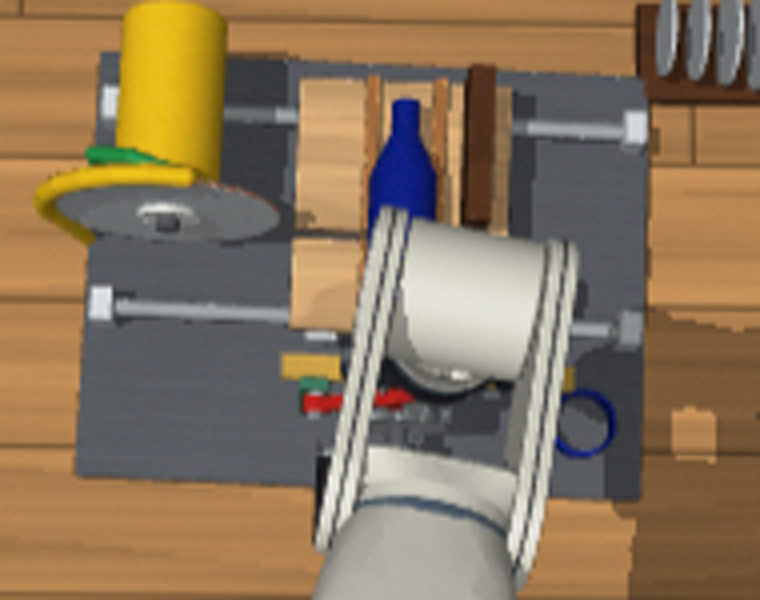

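The sled is at the stop and the bottle is in its cradle. The pawl grip at (319,232-292) lies centred, so I'll grip it again.

Request:
play_rows --steps '[{"tx":0,"ty":0,"tz":43,"wx":0,"wy":0,"wz":0,"jaw":0.7},{"tx":45,"ty":0,"tz":43,"wx":0,"wy":0,"wz":0,"jaw":0.7},{"tx":80,"ty":0,"tz":43,"wx":0,"wy":0,"wz":0,"jaw":0.7},{"tx":91,"ty":0,"tz":43,"wx":0,"wy":0,"wz":0,"jaw":0.6},{"tx":91,"ty":0,"tz":43,"wx":0,"wy":0,"wz":0,"jaw":0.5}]' --grip_force 25

```text
time: 17.4
position: [0.6511, -0.1009, 0.2205]
tcp_rot: [0.01, 0.707, -0.01, 0.707]
force: [-0.2, 0.2, -0.0]
opening: 0.0427
```

Request:
play_rows --steps '[{"tx":0,"ty":0,"tz":0,"wx":0,"wy":0,"wz":0,"jaw":0.3},{"tx":0,"ty":0,"tz":0,"wx":0,"wy":0,"wz":0,"jaw":0.1},{"tx":0,"ty":0,"tz":0,"wx":0,"wy":0,"wz":0,"jaw":0},{"tx":0,"ty":0,"tz":0,"wx":0,"wy":0,"wz":0,"jaw":0},{"tx":0,"ty":0,"tz":0,"wx":0,"wy":0,"wz":0,"jaw":0}]'

```text
time: 18.02
position: [0.6524, -0.1018, 0.2222]
tcp_rot: [0.01, 0.706, -0.011, 0.708]
force: [0.9, -3.3, 4.8]
opening: 0.015
```

Run:
```python
from h import *
go(0.037,-0.0026,.2375)
s=bot.read_state();c=bot.camera("wrist");cv2.imwrite("pics/w16.png",c["color"][:,:,::-1])
e0=.2783+.5
for th in np.arange(.5,-.01,-.05): print("%.2f tx %.1f ty %.1f"%(th,109*(np.sin(e0)-np.sin(.2783+th)),109*(np.cos(e0)-np.cos(.2783+th))))
```

```text
t=18.02 tcp [ 0.6524 -0.1018  0.2222] F [ 0.9 -3.3  4.8] open 15.0
shift mm [3.4 0.2 1.8] turn [-0.0009  0.003   0.0011]
0.50 tx 0.0 ty 0.0
0.45 tx 4.0 ty -3.7
0.40 tx 8.1 ty -7.3
0.35 tx 12.5 ty -10.6
0.30 tx 16.9 ty -13.7
0.25 tx 21.6 ty -16.5
0.20 tx 26.4 ty -19.1
0.15 tx 31.3 ty -21.5
0.10 tx 36.3 ty -23.7
0.05 tx 41.4 ty -25.6
0.00 tx 46.6 ty -27.2
```

View pics/w16.png

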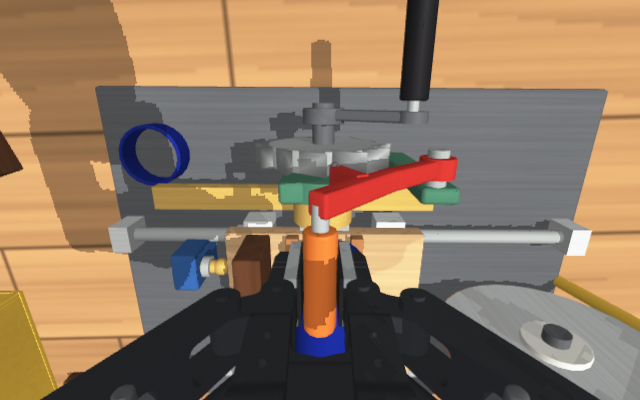

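Request:
play_rows --steps '[{"tx":4,"ty":-3.7,"tz":0,"wx":0,"wy":0,"wz":0,"jaw":0},{"tx":8.1,"ty":-7.3,"tz":0,"wx":0,"wy":0,"wz":0,"jaw":0},{"tx":14.5,"ty":-12,"tz":0,"wx":0,"wy":0,"wz":0,"jaw":0},{"tx":21.6,"ty":-16.5,"tz":0,"wx":0,"wy":0,"wz":0,"jaw":0},{"tx":26.4,"ty":-19.1,"tz":0,"wx":0,"wy":0,"wz":0,"jaw":0}]'

```text
time: 18.7
position: [0.6517, -0.1215, 0.1952]
tcp_rot: [0.01, 0.706, -0.011, 0.708]
force: [0.8, -4.3, 4.4]
opening: 0.015
```

Run:
```python
from h import *
go(0.037,.075-.109*np.cos(.4783),.161+.109*np.sin(.4783))
```

```text
t=18.70 tcp [ 0.6517 -0.1215  0.1952] F [ 0.8 -4.3  4.4] open 15.0
shift mm [2.7 0.8 2. ] turn [-0.0011  0.0025  0.0017]
```

Request:
play_rows --steps '[{"tx":1,"ty":-0.5,"tz":0,"wx":0,"wy":0,"wz":0,"jaw":0},{"tx":2,"ty":-1,"tz":0,"wx":0,"wy":0,"wz":0,"jaw":0},{"tx":3,"ty":-1.5,"tz":0,"wx":0,"wy":0,"wz":0,"jaw":0},{"tx":4,"ty":-1.9,"tz":0,"wx":0,"wy":0,"wz":0,"jaw":0},{"tx":5,"ty":-2.4,"tz":0,"wx":0,"wy":0,"wz":0,"jaw":0}]'

```text
time: 19.32
position: [0.6516, -0.1238, 0.1903]
tcp_rot: [0.01, 0.706, -0.011, 0.708]
force: [0.7, -5.6, 3.5]
opening: 0.0148
```

Run:
```python
from h import *
go(0.037,.075-.109*np.cos(.4283),.161+.109*np.sin(.4283))
s=bot.read_state();c=bot.camera("wrist");cv2.imwrite("pics/w17.png",c["color"][:,:,::-1])
```

```text
t=19.32 tcp [ 0.6516 -0.1238  0.1903] F [ 0.7 -5.6  3.5] open 14.8
shift mm [2.7 0.7 2. ] turn [-0.001   0.0024  0.0018]
```

View pics/w17.png

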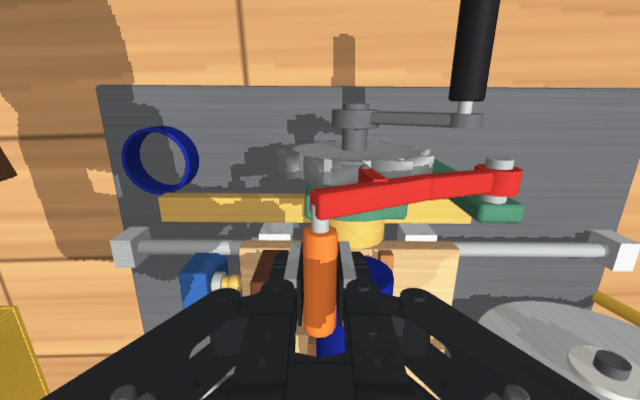

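Request:
play_rows --steps '[{"tx":0.8,"ty":-0.6,"tz":0,"wx":0,"wy":0,"wz":0,"jaw":0},{"tx":1.6,"ty":-1.1,"tz":0,"wx":0,"wy":0,"wz":0,"jaw":0},{"tx":2.4,"ty":-1.5,"tz":0,"wx":0,"wy":0,"wz":0,"jaw":0},{"tx":3.2,"ty":-1.8,"tz":0,"wx":0,"wy":0,"wz":0,"jaw":0},{"tx":4,"ty":-2.1,"tz":0,"wx":0,"wy":0,"wz":0,"jaw":0}]'

```text
time: 20.0
position: [0.6517, -0.1251, 0.1873]
tcp_rot: [0.01, 0.706, -0.01, 0.708]
force: [-2.2, -2.1, 15.1]
opening: 0.0149
```

Run:
```python
from h import *
go(0.037,.075-.109*np.cos(.3883),.161+.109*np.sin(.3883))
```

```text
t=20.00 tcp [ 0.6517 -0.1251  0.1873] F [-2.2 -2.1 15.1] open 14.9
shift mm [3.7 0.3 1.8] turn [-0.0009  0.0028  0.0007]
```

Contact: Fz rose to 15 N at a pawl angle of about 0.12. I'll hold and look.

Request:
play_rows --steps '[{"tx":0,"ty":0,"tz":0,"wx":0,"wy":0,"wz":0,"jaw":0},{"tx":0,"ty":0,"tz":0,"wx":0,"wy":0,"wz":0,"jaw":0},{"tx":0,"ty":0,"tz":0,"wx":0,"wy":0,"wz":0,"jaw":0},{"tx":0,"ty":0,"tz":0,"wx":0,"wy":0,"wz":0,"jaw":0},{"tx":0,"ty":0,"tz":0,"wx":0,"wy":0,"wz":0,"jaw":0}]'

```text
time: 20.62
position: [0.6517, -0.1251, 0.1873]
tcp_rot: [0.01, 0.706, -0.01, 0.708]
force: [-2.7, -2.2, 11.5]
opening: 0.0152
```

Run:
```python
from h import *
go(0.037,.075-.109*np.cos(.3883),.161+.109*np.sin(.3883))
s=bot.read_state();c=bot.camera("wrist");cv2.imwrite("pics/w18.png",c["color"][:,:,::-1])
w=wristcam(c,s)
for th in (0,.05,.1,.15,.2):
  e=.2783+th;print(th,[proj(w,F(P0,(x,.075-.109*np.cos(e),.161+.109*np.sin(e)))).round(1).tolist() for x in (.012,.064)])
c=bot.camera("scene");cv2.imwrite("pics/s18.png",cv2.resize(c["color"][185:265,260:380,::-1],None,fx=6,fy=6,interpolation=cv2.INTER_CUBIC))
```

```text
t=20.62 tcp [ 0.6517 -0.1251  0.1873] F [-2.7 -2.2 11.5] open 15.2
shift mm [3.8 0.3 1.9] turn [-0.0008  0.0029  0.0008]
0 [[[313.8, 221.2]], [[314.4, 312.9]]]
0.05 [[[317.1, 225.4]], [[317.4, 319.6]]]
0.1 [[[321.3, 229.8]], [[321.2, 326.5]]]
0.15 [[[326.3, 234.4]], [[325.7, 333.7]]]
0.2 [[[332.3, 239.3]], [[331.0, 341.3]]]
```

View pics/w18.png

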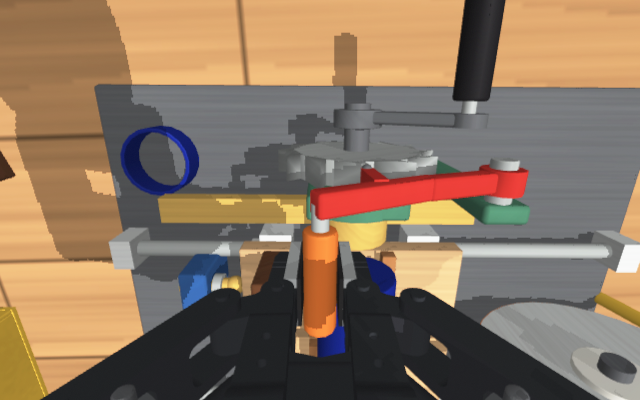

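View pics/s18.png

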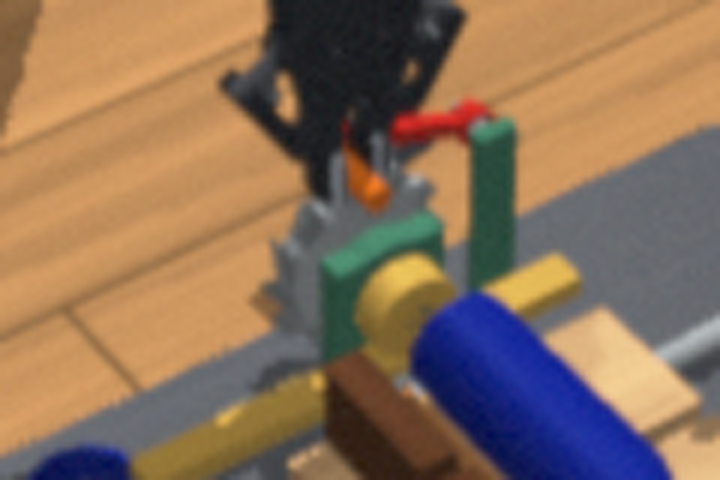

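The grip at about (320,228-336) corresponds to a pawl angle near 0.10, with Fz at 11.5 N, so the pawl is bearing on the teeth. Now release.

Request:
play_rows --steps '[{"tx":0,"ty":0,"tz":0,"wx":0,"wy":0,"wz":0,"jaw":0.3},{"tx":0,"ty":0,"tz":0,"wx":0,"wy":0,"wz":0,"jaw":0.6},{"tx":0,"ty":0,"tz":0,"wx":0,"wy":0,"wz":0,"jaw":0.7},{"tx":0,"ty":0,"tz":0,"wx":0,"wy":0,"wz":0,"jaw":0.7},{"tx":-20,"ty":0,"tz":0,"wx":0,"wy":0,"wz":0,"jaw":0.7}]'

```text
time: 21.35
position: [0.6495, -0.1244, 0.2041]
tcp_rot: [0.01, 0.708, -0.01, 0.706]
force: [0.3, -0.0, 0.4]
opening: 0.06
```

Request:
play_rows --steps '[{"tx":-50,"ty":0,"tz":0,"wx":0,"wy":0,"wz":0,"jaw":0.7},{"tx":-100,"ty":0,"tz":0,"wx":0,"wy":0,"wz":0,"jaw":0.7},{"tx":-160,"ty":0,"tz":-30,"wx":0,"wy":0,"wz":0,"jaw":0.7},{"tx":-170,"ty":0,"tz":-60,"wx":0,"wy":0,"wz":0,"jaw":0.7},{"tx":-170,"ty":0,"tz":-60,"wx":0,"wy":0,"wz":0,"jaw":0.7}]'

```text
time: 21.98
position: [0.5901, -0.1231, 0.3792]
tcp_rot: [0.01, 0.705, -0.011, 0.709]
force: [0.8, 0.8, 0.8]
opening: 0.0596
```

Run:
```python
from h import *
s=bot.read_state();c=bot.camera("wrist");cv2.imwrite("pics/w19.png",c["color"][:,:,::-1])
print(s["time"],s["position"],s["force"].round(1))
w=wristcam(c,s)
for th in (0,.05,.1,.15,.2):
  e=.2783+th;print(th,[proj(w,F(P0,(x,.075-.109*np.cos(e),.161+.109*np.sin(e)))).round(1).tolist() for x in (.012,.064)])
print(blob(c["color"],(5,200,130),(17,255,255),(250,50,400,390)))
c=bot.camera("scene");cv2.imwrite("pics/s19.png",cv2.resize(c["color"][185:305,260:400,::-1],None,fx=5,fy=5,interpolation=cv2.INTER_CUBIC))
```

```text
21.975 [ 0.59005802 -0.12307805  0.37915959] [0.8 0.8 0.8]
0 [[[317.0, 208.4]], [[317.2, 250.2]]]
0.05 [[[318.5, 210.0]], [[318.6, 252.3]]]
0.1 [[[320.2, 211.6]], [[320.2, 254.4]]]
0.15 [[[322.2, 213.2]], [[322.1, 256.5]]]
0.2 [[[324.5, 214.8]], [[324.3, 258.6]]]
(array([314.90322581, 239.61290323]), array([314, 233,   3,  15,  31], dtype=int32))
```

View pics/w19.png

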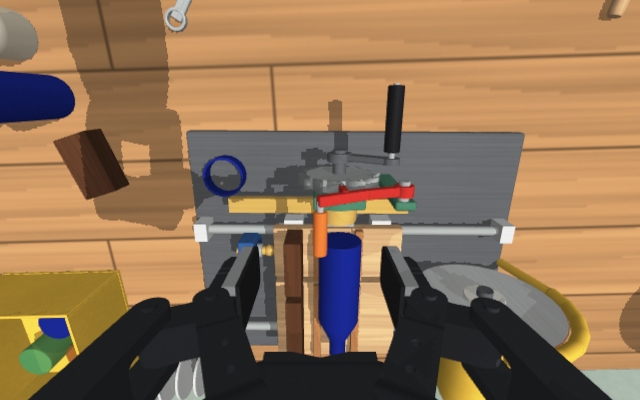

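View pics/s19.png

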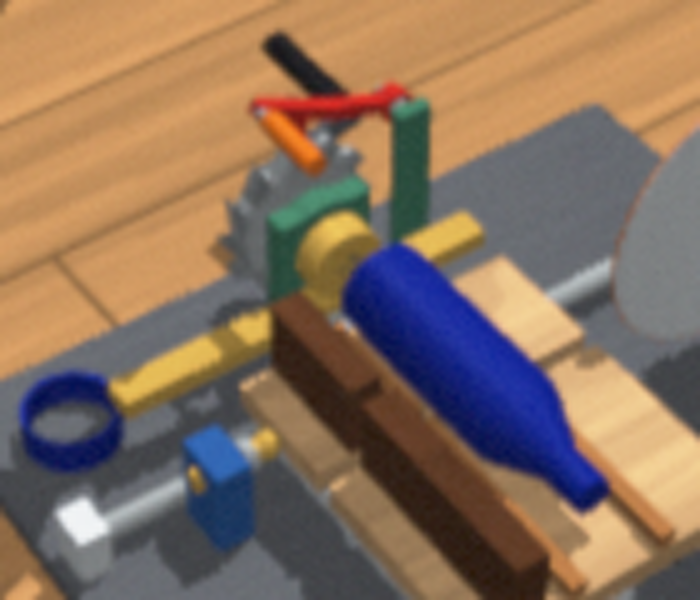

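The pawl looks down and the bolt is at the sled edge. I'll back the arm out of the top view to check the gap.

Request:
play_rows --steps '[{"tx":-20,"ty":0,"tz":-40,"wx":0,"wy":0,"wz":0,"jaw":0.7},{"tx":-20,"ty":0,"tz":-90,"wx":0,"wy":0,"wz":0,"jaw":0.7},{"tx":-20,"ty":0,"tz":-140,"wx":0,"wy":0,"wz":0,"jaw":0.7},{"tx":-20,"ty":0,"tz":-170,"wx":0,"wy":0,"wz":0,"jaw":0.7},{"tx":-20,"ty":0,"tz":-170,"wx":0,"wy":0,"wz":0,"jaw":0.7}]'

```text
time: 22.7
position: [0.4199, -0.118, 0.3951]
tcp_rot: [0.01, 0.707, -0.01, 0.707]
force: [0.2, -0.6, 0.4]
opening: 0.06
```

Run:
```python
from h import *
c=bot.camera("top");cv2.imwrite("pics/t20.png",cv2.resize(c["color"][130:215,310:410,::-1],None,fx=7,fy=7,interpolation=cv2.INTER_CUBIC))
a=cv2.imread("pics/t13.png");b=cv2.resize(c["color"][130:180,330:400,::-1],None,fx=10,fy=10,interpolation=cv2.INTER_CUBIC)
cv2.imwrite("pics/cmp.png",cv2.resize(np.vstack([a[100:330],b[100:330]]),None,fx=1.1,fy=1.1))
# pawl angle from top+scene orange
s=bot.camera("scene")
B=[blob(t["color"],(8,200,150),(17,255,255),r)[0] for t,r in ((c,(325,150,365,185)),(s,(300,200,330,226)))]
f=lambda X:np.r_[proj(c,X)[0]-B[0],proj(s,X)[0]-B[1]]
r=least_squares(f,[.65,-.12,.2]);print(r.x,r.fun)
```

```text
[ 0.65493476 -0.12552092  0.20828814] [-0.04971403 -0.03334654 -0.05259007  0.00315899]
```

View pics/t20.png

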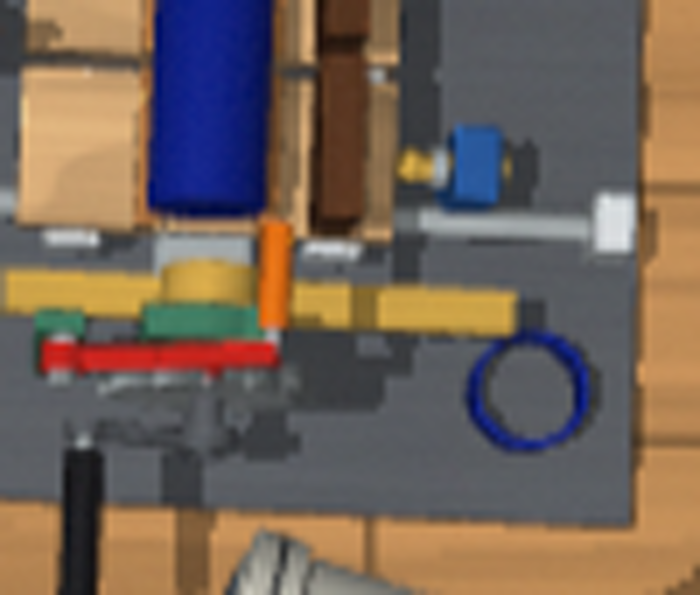

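View pics/cmp.png

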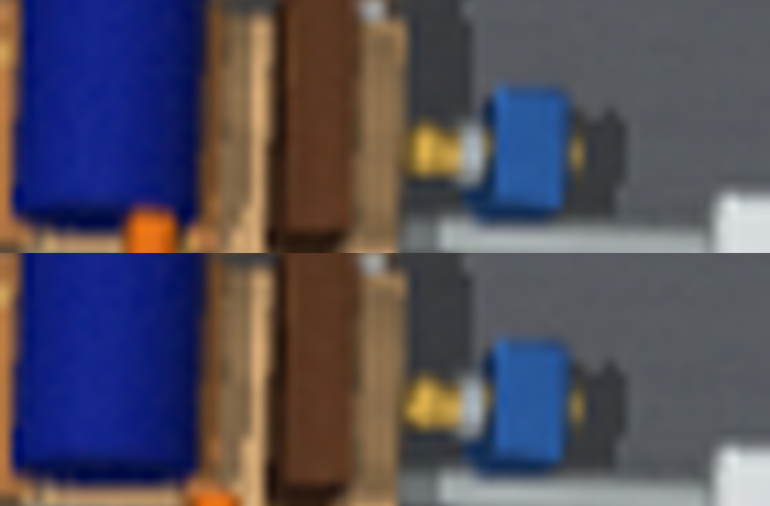

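Run:
```python
from h import *
c=bot.camera("top");b=cv2.resize(c["color"][130:180,330:400,::-1],None,fx=10,fy=10,interpolation=cv2.INTER_CUBIC)
a=cv2.imread("pics/t13.png")
g=lambda i:cv2.cvtColor(i,cv2.COLOR_BGR2GRAY).astype(np.float32)
for n,(x0,y0,x1,y1) in dict(fence=(170,120,380,280),board=(310,120,385,300),stop=(420,160,560,320),tip=(340,200,420,270)).items():
    A,Bb=g(a)[y0:y1,x0:x1],g(b)[y0:y1,x0:x1]
    print(n,[round(v/10,3) for v in cv2.phaseCorrelate(A,Bb,cv2.createHanningWindow((x1-x0,y1-y0),cv2.CV_32F))[0]])
    print(n,"edge profile",A.mean(0)[::8].round(0)[-12:],Bb.mean(0)[::8].round(0)[-12:]) if n in("board","tip") else 0
```

```text
fence [0.015, 0.024]
board [0.046, -0.009]
board edge profile [ 0. 14. 34. 61. 71. 72. 61. 39. 19.  5.] [ 0. 14. 34. 60. 71. 73. 60. 38. 20.  5.]
stop [-0.012, -0.009]
tip [-0.01, 0.0]
tip edge profile [118. 116. 111.  92.  79. 105. 122. 104. 100. 109.] [118. 117. 110.  87.  87. 110. 120. 105. 101. 108.]
```

The sled has moved less than 0.05 px (under 0.2 mm) since it pressed on the stop, and the pawl is at about 0.12 rad. The robot touches nothing, so I'm handing in.

Run:
```python
from workcell import bot
print(bot.job_done())
```

```text
the job is handed in; nothing more can be done
None
```

The job is handed in: the sled is at the blue stop, the pawl is back down on the teeth, and the arm is backed away touching nothing. It took 22.8 s, and the hand-in reported no verdict.

- **Pawl lifted:** I gripped the orange grip and raised the pawl to about 0.5 rad before turning the wheel.
- **Wheel cranked:** I turned the wheel back to about 2.2 rad. At the stop the resistance at the knob rose from about 4 N to 11.9 N, roughly 21 N on the sled. I then eased off and let go.
- **Pawl lowered:** I pressed the pawl down until the vertical force at the grip reached 11–15 N, then released it.

**Last checks**
- The sled has moved less than about 0.2 mm since it bore on the stop.
- The pawl stayed down at about 0.12 rad in the top and scene views. The wrist view read nearer 0.10, and both are under the 0.17 limit.
- The bottle is in its cradle and the ring on the tray looked unmoved. I didn't measure the other bystanders, but the arm never went near them low down.

**Disagreement:** early top-view estimates put the stop at a wheel angle of 2.03–2.15 rad, but contact came at about 2.2. I relied on the force reading there.

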